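# Load, close and send off a parts wash pot

### The arm

A 6-joint arm with a two-finger parallel gripper is mounted at the origin on the work surface. World frame = base frame: x ahead of the robot, y to its left, z up, the work surface at z = 0. Lengths are in m, angles in degrees, forces in N, time in s.
With the tool pointing down it reaches from about 0.375 to 0.9 m from the base axis. Payload 3.1 kg.
Tool frame: the origin (TCP) lies where the fingers leave the gripper's body, on its centre line; the fingertips stand bot.tips_ahead ahead of it and the grasp point (between the pads) lies 51 mm ahead of it (bot.tips_ahead is the distance from the TCP to the fingertips, in m); z points along the fingers, x is the direction in which the jaws open and shut, and the axes are right-handed (so a half turn about z gives the same grasp; the last joint's range is limited). The gripper opens to 87 mm and grips with 3 to 60 N. Pads are 19 mm wide; open, the fingers measure 117 mm over their backs; the gripper's body (75 mm by 190 mm) begins 51 mm behind the grasp point.
Start: joints at [63.684, 30.224, 82.088, -0, 67.689, -10.227], TCP at [0.173, 0.601, 0.292] pointing down, gripper open.
Joint ranges: [-176.69, 176.69], [-43.24, 126.21], [12.49, 139.97], [-82, 262], [0, 151.66], [-163.58, 163.58]. Speed limits (degrees/s): [159.86, 159.86, 180, 180, 180, 180].

### API

Orientations are given as a 3x3 rotation matrix whose columns are the frame's x, y, z axes.
In Python, from rig import bot, vision, nets gives the robot as it stands.
- The arm moves only by the tool play_rows, never from a script. Its argument "series" is a list of rows, each an object of numbers: "tx", "ty", "tz": the shift along the world's x, y, z as a fraction of full scale; "turn": the turn about the world's z as a fraction of full scale. A call has 1 to 10 rows; each row shifts and turns the commanded pose from where the row before left it; what a row does not reach is not made up. Full scale, the value 1, is 0.8 m for a shift and 60 degrees for a turn. A row lasts 1/10 s, in which the tool goes at most 50 mm and 8.59 degrees, less where a joint would pass 70% of its speed; a pose out of reach is approached as far as the arm can. A call with a number of a shift or a turn outside -1 to 1 is refused whole. A call with a gripper value outside its range is refused whole. "gripper" is the opening, from 0 (shut) to 1 (fully open), set as the call begins (left out, the last holds). The fingers move at their own pace and stop on an object; the grip force is fixed at half the most. Time passes only in rows, so rows that do not move let the fingers close. It gives the time, the measured TCP pose, the force and the opening at its end, in the units of the state.
- bot.read_state(): the state, without advancing time (a new reading comes with each control period).
- vision.capture(name): name is "side" or "top"; returns a dict with "pixels" (480x640x3 uint8, blue, green, red), "fx", "fy", "cx", "cy" (pixels), "extrinsics" (4x4, takes a point from camera to world coordinates). Camera axes: x right, y down, z forward; pixel columns grow to the right and rows downward; lengths in m; the calibration is good to about 2 mm. A picture is of the moment at which its call begins. There is no depth.
- bot.hand_in(): hands the job in, once; it reports no verdict.
Trained networks look in a picture, given as the dict that the camera call returned (one of the last four; its "shot" number tells which), for a name from the list of things; names that differ only in an ending like _2 or _b are one class to them, and where a whole thing is asked for, a point or a joint stands for the part that bears it (a point fixed in the world has none). Each returns a list of dicts, best first, with "confidence" (0 to 1); they miss things now and then, are a little off and sometimes report something else, mostly with a low value. They report only what shows in the picture. A call takes as long as a camera call. They do not tell look-alikes from the thing itself.
- nets.look_for(picture, query): "at" ([column, row] as shares, 0 to 1, of the picture: columns of its width, rows of its height, amid what is visible of it).
- nets.masks_of(picture, query): "region" (480x640 bool, what is visible of it) and "at" ([column, row] as shares, 0 to 1, of the picture: columns of its width, rows of its height, amid what is visible of it).
The state is a dict: "time_s": time; "joint_positions": joint angles; "qvel": joint speeds; "tau": joint torques, N m; "position": TCP position; "tcp_rot": TCP orientation; "force": force on the tool from outside, world axes, zero at the start; "moment": the same for the moment, N m; "opening": opening from 0.0 (shut) to 1.0 (fully open).
Only numpy, scipy, OpenCV 4.12 (cv2) and the standard library are available. Lean on these libraries where they do the work, as an engineer would, in place of code of your own. Each camera call takes 0.05 s, during which the arm holds its last target.

### The job

Put every one of the tall brass fittings standing loose on the bench (not those in the trays and bins, nor the flat plugs) into the square wash pot in its nest, then close the pot: set the hooked lid on the neck, turn it back until the thread drops into place, and screw it forward until it is fully home. Then carry the closed pot by the hook plate on its lid, hang it on the upper end of the sloped rail, let go so that it slides down by itself, and make sure it comes to rest against the stop; leave everything else on the bench where it is.

Things in the scene. Friction and masses are not known exactly. Their poses are not given: they have to be found in the camera images.
- pot: Open aluminium wash pot, 0.3 kg: square can 88 x 88 mm, 68 mm tall, with a round neck (67 mm outside without its thread, 61 mm clear mouth, rim 90 mm above the underside, inside floor at 5 mm). Origin: centre of its underside, z up, x and y square to its sides. Loose in the nest, which keeps it from turning; lifts straight out (22 mm). Outside the neck: coarse right-hand thread, three starts.
- pot_mouth (a point): Centre of the mouth, level with the rim. Height of the lid's origin over the pot's origin: 85 mm with its lugs on the flat top of the thread (88 if they land on the three small stop blocks on it), 77 to 80 mm once dropped into the starts, 72 to 73 mm fully home.
- pot_home0 (a point): Point on the thread, 39 mm from the pot's axis, 72 mm above its underside: a lug of the lid stands here when the lid is home. Three such points, 120 degrees apart; any lug may end at any of them.
- pot_home1 (a point): Second such point. Turning back: from on top of the thread, clockwise (seen from above) only runs the lugs against the stop blocks. Anticlockwise, by at most 1.8 rad, brings them over three gaps, where the lid drops 5 to 7 mm if let down or lightly pressed. In a gap it has about 0.38 rad of play, and is stopped if turned back farther.
- pot_home2 (a point): Third such point. Screwing home: once dropped, the lid is turned clockwise by 1.25 to 1.65 rad, sinking 4.8 mm per rad, to a hard stop. The thread then holds the lid by friction and carries the pot's weight.
- lid: Round steel screw lid, 93 mm across, skirt and roof 24 mm tall, with an upright dark hook plate on top; 112 mm tall in all, 0.16 kg. Stands on its skirt. Origin: centre of the skirt's lower edge, z up. The plate is 10 mm thick along the lid's y and lies in its x-z plane; on top of it a flat grip tab, 28 mm wide along x, from z 74 to 112 mm, to be taken from above across its thickness.
- lid_lug (a point): One of three lugs inside the skirt's lower edge, 120 degrees apart: 39 mm out along the lid's x, level with its origin.
- lid_hook (a point): Middle of the underside of the hook's arm, where the rail bears: on the lid's axis, 62 mm above its origin, 134 to 135 mm above the pot's underside when home. The arm (z 62 to 74, x -24 to 24 mm) joins a stem (x -24 to -12, down to the roof at z 24) and a down-turned tip (x 12 to 24, z 50 to 62); the rail runs between them along the lid's y.
- rail: Gravity rail: slippery white bar 12 mm wide, 16 mm tall, on a grey post at its low end, high end free. Origin on the bench under the loading point. The bar runs along the body's y: free end at +50 mm, falling 6.5 degrees towards -y to a black stop block 24 mm tall on the bar, its face at -140 mm; post at -270 mm. The hook can be brought on past the free end or from the side, then lowered on.
- rail_load (a point): Loading point: middle of the bar's top face, 50 mm from its free high end, 181 mm above the bench.
- rail_stop (a point): Middle of the bar's top face at the face of the stop block, 165 mm above the bench. A hook resting against the stop has its centre 5 mm uphill of it.
- nest: Black plastic nest fixed to the bench, 120 x 120 mm, 28 mm tall, that holds the pot with its underside 6 mm above the bench. Origin: centre of its underside.
- fit0: Tall brass fitting, 34 mm tall, 50 g: a hexagon foot 22 mm across flats and 11 mm tall under a round shank 18 mm in diameter. Origin: centre of the foot's underside, z along the shank. Starts upright on the bench. Absent in some starts.
- fit1: Tall brass fitting, 34 mm tall, 50 g: a hexagon foot 22 mm across flats and 11 mm tall under a round shank 18 mm in diameter. Origin: centre of the foot's underside, z along the shank. Starts upright on the bench. Absent in some starts.
- fit2: Tall brass fitting, 34 mm tall, 50 g: a hexagon foot 22 mm across flats and 11 mm tall under a round shank 18 mm in diameter. Origin: centre of the foot's underside, z along the shank. Starts upright on the bench. Absent in some starts.
- fit3: Tall brass fitting, 34 mm tall, 50 g: a hexagon foot 22 mm across flats and 11 mm tall under a round shank 18 mm in diameter. Origin: centre of the foot's underside, z along the shank. Starts upright on the bench. Absent in some starts.
- fit4: Tall brass fitting, 34 mm tall, 50 g: a hexagon foot 22 mm across flats and 11 mm tall under a round shank 18 mm in diameter. Origin: centre of the foot's underside, z along the shank. Starts upright on the bench. Absent in some starts.
- plug_a: Flat round brass plug, 42 mm in diameter and 16 mm tall, beside the fittings; stays where it is. Origin at its underside.
- plug_b: Another flat brass plug; stays. Origin at its underside.
- oil: Clear bottle with an orange cap, 56 mm in diameter, 130 mm tall; stays. Origin at its underside.
- driver: Screwdriver lying on the bench; stays. Origin at its underside.
- brush: Brush lying on the bench; stays. Origin at its underside.
- gauge: Round dial gauge, 56 mm in diameter, 42 mm tall; stays. Origin at its underside.
Mind the look-alikes: they are no part of the job. What is shaped like the fit2 but green or white is not meant. What is shaped like the fit3 but purple or turquoise is not meant.

How it is judged:
By the outcome, as a careful person would: the job done as asked, in the order asked, and still so for the second after the job is handed in, with the robot touching nothing.
Of fit0, fit1, fit2, fit3, fit4 only 3 to 5 are there at a start; the rules pass over those that are not, and their reading is None.
At some moment in a run one of fit0, fit1, fit2, fit3, fit4 may be knocked a few centimetres aside while the robot is not near it.
Once in a run the grip may slacken for a moment while it holds something.
It also fails if it takes over 210 s, if anything falls off the work surface, if the arm or the gripper's body presses on something with over 40 N, if the wrist force passes 120 N, or if a joint passes its speed limit or range.

## Working session

There is one attempt and no reset: what is moved stays moved. The work goes in short steps, Python scripts to look and compute and a tool call to move; the robot and the scene stay as the last step left them, time stands still between calls to the robot, and variables do not carry over. Pictures are saved under pics/ and viewed, and the job is handed in when it is done.

Besides the shell and the picture viewer there is one more tool, called in YAML: its name, and indented under it one key for each argument. play_rows: Moves the arm, as the interface text tells. Shift numbers are shares of 0.8 m and turn numbers shares of 60 degrees, none past 1 either way. Its arguments: {"type":"object","properties":{"series":{"type":"array"},"gripper":{"type":"number"}},"required":["series"]}

```bash
ls; mkdir -p pics; python3 - <<'E'
from rig import bot, vision, nets
import cv2,numpy as np
s=bot.read_state(); print(s, bot.tips_ahead)
for n in("side","top"):
    p=vision.capture(n); cv2.imwrite(f"pics/{n}0.png",p["pixels"]); print(n,p["fx"],p["fy"],p["cx"],p["cy"],np.round(p["extrinsics"],4).tolist())
E
```

```text
pics
{'time_s': 0.0, 'joint_positions': array([ 6.36839735e+01,  3.02786965e+01,  8.21560620e+01, -1.75460618e-03,
        6.76889533e+01, -1.02284101e+01]), 'qvel': array([ 0.00308714,  0.02949142,  0.04282426, -0.00902433, -0.17377179,
       -0.13420198]), 'tau': array([ 2.28512454e-04, -4.40047252e+01, -1.76592779e+01,  6.33102749e-02,
        5.83349273e-02, -1.72621135e-04]), 'position': array([0.17291971, 0.59999752, 0.29127616]), 'tcp_rot': array([[ 2.77094797e-01,  9.60842133e-01, -9.31815658e-04],
       [ 9.60840225e-01, -2.77096136e-01, -1.94796506e-03],
       [-2.12988942e-03, -3.55554984e-04, -9.99997669e-01]]), 'force': array([ 0.48546341, -0.6985219 ,  0.05606494]), 'moment': array([-0.00926328, -0.02255103, -0.01364719]), 'opening': 1.0005142157859737} 0.0697
side 450.48262552567974 450.48262552567974 305.0678278238594 237.80805931280108 [[-0.9929, -0.0869, 0.0818, 0.4391], [-0.1176, 0.5939, -0.7959, 0.9077], [0.0206, -0.7998, -0.5999, 0.7927], [0.0, 0.0, 0.0, 1.0]]
top 534.2385185775202 534.2385185775202 316.48454411909785 240.38920948016158 [[0.0107, -0.9883, 0.1521, 0.3243], [-0.9998, -0.0134, -0.0167, 0.0279], [0.0185, -0.1519, -0.9882, 1.498], [0.0, 0.0, 0.0, 1.0]]
```

View pics/side0.png

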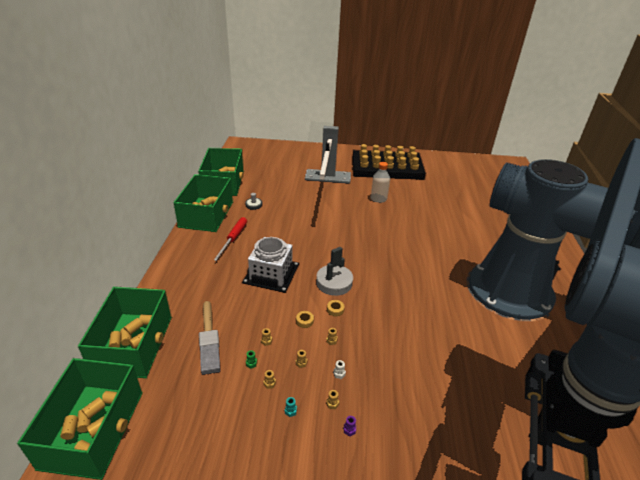

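View pics/top0.png

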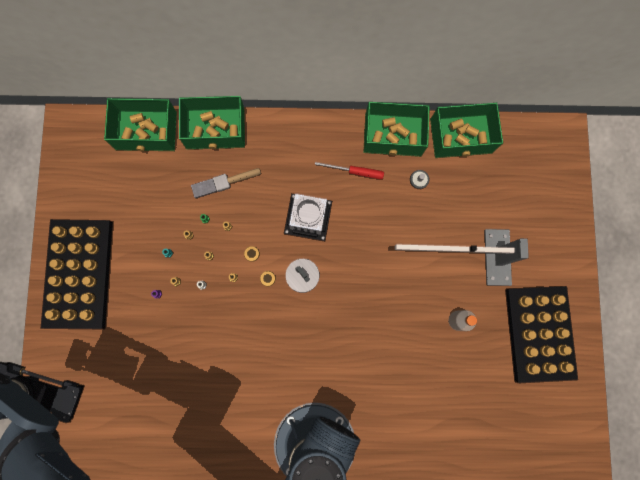

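```bash
cat > h.py <<'E'
from rig import bot, vision, nets
import cv2,numpy as np
def ray(p,uv):
    E=np.array(p["extrinsics"]);d=np.array([(uv[0]-p["cx"])/p["fx"],(uv[1]-p["cy"])/p["fy"],1.])
    return E[:3,3],E[:3,:3]@d
def at_z(p,uv,z):
    o,d=ray(p,uv);return o+d*(z-o[2])/d[2]
def proj(p,X):
    E=np.array(p["extrinsics"]);c=E[:3,:3].T@(np.asarray(X,float)-E[:3,3])
    return np.array([p["fx"]*c[0]/c[2]+p["cx"],p["fy"]*c[1]/c[2]+p["cy"]])
def tri(obs):
    A=np.zeros((3,3));b=np.zeros(3)
    for p,uv in obs:
        o,d=ray(p,uv);d=d/np.linalg.norm(d);M=np.eye(3)-np.outer(d,d);A+=M;b+=M@o
    return np.linalg.solve(A,b)
def crop(p,u0,v0,u1,v1,name,k=None):
    c=p["pixels"][v0:v1,u0:u1];k=k or min(800/c.shape[1],600/c.shape[0])
    cv2.imwrite("pics/"+name,cv2.resize(c,None,fx=k,fy=k,interpolation=cv2.INTER_CUBIC))
def cm(p,q):
    out=[]
    for m in nets.masks_of(p,q):
        ys,xs=np.nonzero(m["region"])
        if len(xs)==0: continue
        bg=p["pixels"][m["region"]].mean(0)
        out.append((round(m["confidence"],2),xs.mean(),ys.mean(),len(xs),bg.round(),m["region"]))
    return out
E
python3 - <<'E'
from h import *
P={n:vision.capture(n) for n in("side","top")}
for n,p in P.items():
  for q in ["fit0","lid","pot","nest","rail","lid_hook","pot_mouth","lid_lug","plug_a","oil"]:
    print(n,q)
    for c in cm(p,q)[:14]:
        print("   ",c[0],np.round(c[1:3],1),c[3],c[4],np.round(at_z(p,c[1:3],0.017),3) )
crop(P["side"],200,220,400,450,"s1.png")
crop(P["top"],140,190,340,310,"t1.png")
E
```

```text
side fit0
    0.76 [333.  398.6] 203 [ 44.  98. 135.] [0.43  0.389 0.017]
    0.74 [290.7 406.7] 190 [89. 98. 33.] [0.509 0.417 0.017]
    0.72 [251.  359.5] 185 [37. 86. 45.] [0.607 0.319 0.017]
    0.66 [350.2 425.5] 185 [84. 30. 70.] [0.394 0.441 0.017]
    0.64 [332.2 336.7] 127 [ 39.  87. 119.] [0.442 0.234 0.017]
    0.62 [269.5 379.1] 171 [ 43.  96. 132.] [0.56  0.361 0.017]
    0.62 [339.6 369.3] 154 [129. 143. 150.] [0.421 0.319 0.017]
    0.59 [301.6 359.4] 176 [ 41.  89. 125.] [0.502 0.304 0.017]
    0.48 [266.6 336.8] 150 [ 43.  95. 131.] [0.586 0.254 0.017]
    0.29 [328.9 159.9] 1238 [ 93. 101. 106.] [ 0.514 -0.616  0.017]
side lid
    0.92 [334.9 275.1] 1148 [101. 109. 114.] [0.449 0.027 0.017]
side pot
    0.7 [254.  202.9] 172 [104. 116. 120.] [ 0.728 -0.282  0.017]
    0.69 [270.9 258.2] 1533 [106. 110. 115.] [ 0.626 -0.017  0.017]
    0.34 [269.6 379.1] 169 [ 43.  96. 131.] [0.56  0.361 0.017]
side nest
    0.96 [273.  279.3] 634 [22. 24. 26.] [0.605 0.065 0.017]
side rail
    0.55 [329.  159.9] 1120 [ 95. 102. 104.] [ 0.514 -0.617  0.017]
side lid_hook
    0.82 [3
[... 1178 characters left out ...]
6 [309.4 223.9] 504 [42. 43. 48.] [0.599 0.024 0.017]
    0.49 [233.  276.9] 62 [ 64. 114. 150.] [0.447 0.233 0.017]
top rail
    0.73 [489. 254.] 2177 [122. 127. 133.] [ 0.52  -0.482  0.017]
top lid_hook
    0.93 [301.6 275.4] 918 [162. 168. 178.] [0.453 0.043 0.017]
top pot_mouth
    0.88 [307.5 214.2] 1135 [167. 168. 176.] [0.627 0.029 0.017]
top lid_lug
    0.62 [301.7 274.9] 962 [159. 165. 177.] [0.455 0.043 0.017]
top plug_a
    0.71 [267.2 278.3] 174 [ 74. 129. 169.] [0.444 0.138 0.017]
    0.69 [251.3 254. ] 169 [ 69. 122. 161.] [0.511 0.184 0.017]
    0.55 [175.1 281.2] 70 [ 59. 106. 140.] [0.433 0.392 0.017]
top oil
    0.89 [461.9 320.9] 477 [ 86. 105. 134.] [ 0.333 -0.4    0.017]
```

```bash
ls pics
```

```text
s1.png
side0.png
t1.png
top0.png
```

View pics/s1.png

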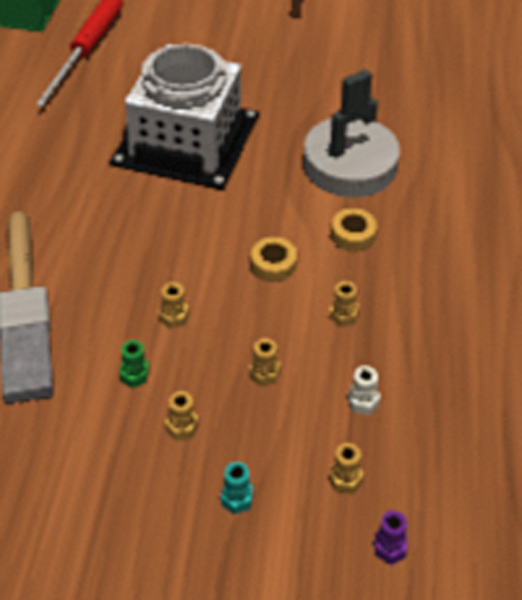

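View pics/t1.png

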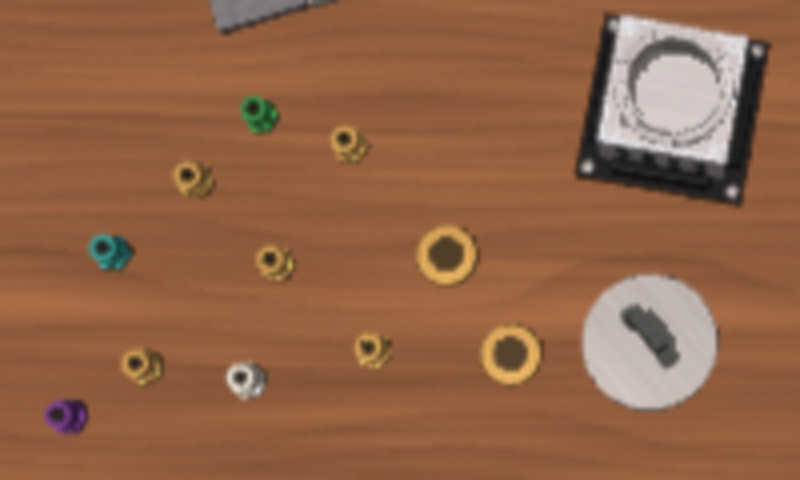

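```bash
python3 - <<'E'
from h import *
P={n:vision.capture(n) for n in("side","top")}
s,t=P["side"],P["top"]
for k,a,b in [("A",(332.2,336.7),(233,277)),("B",(301.6,359.4),(208.2,255.3)),("C",(266.6,336.8),(226.9,226.3)),("D",(269.5,379.1),(188.4,234.7)),("E",(333,398.6),(174.9,281)),("lid",(334.9,275.1),(302,275.4)),("plugA",(335.4,307.4),(267.2,278.3)),("plugB",(305,318.8),(251.3,254))]:
    X=tri([(s,a),(t,b)]);print(k,X.round(4),(proj(s,X)-a).round(1),(proj(t,X)-b).round(1))
crop(t,270,170,350,310,"t2.png");crop(t,380,210,540,300,"t3.png");crop(s,230,215,370,305,"s2.png");crop(s,290,110,420,230,"s3.png")
E
```

```text
A [0.4443 0.2331 0.0166] [-1.  -0.2] [-0.1  0.8]
B [0.504  0.3039 0.0169] [-1.  -0.2] [-0.   0.8]
C [0.5873 0.2547 0.0183] [-0.5 -0.1] [0.  0.4]
D [0.5617 0.3613 0.0172] [-0.8 -0.2] [-0.   0.6]
E [0.4315 0.3915 0.0212] [-0.9 -0.2] [-0.1  0.6]
lid [0.4507 0.042  0.0303] [-0.6 -0.1] [-0.   0.5]
plugA [0.4426 0.1387 0.0132] [-0.7 -0.2] [-0.1  0.7]
plugB [0.5103 0.1847 0.0128] [-0.7 -0.1] [-0.   0.6]
```

play_rows:
  series:
    - {"tx": 0.055, "ty": -0.045, "tz": -0.01}
    - {"tx": 0.055, "ty": -0.045, "tz": -0.02}
    - {"tx": 0.055, "ty": -0.045, "tz": -0.02}
    - {"tx": 0.055, "ty": -0.045, "tz": -0.02}
    - {"tx": 0.055, "ty": -0.045, "tz": -0.02}
    - {"tx": 0.048, "ty": -0.036, "tz": -0.02}
  gripper: 0.5

```text
invalid input
```

play_rows:
  series:
    - {"tx": 0.055, "ty": -0.045, "tz": -0.01, "turn": 0}
    - {"tx": 0.055, "ty": -0.045, "tz": -0.02, "turn": 0}
    - {"tx": 0.055, "ty": -0.045, "tz": -0.02, "turn": 0}
    - {"tx": 0.055, "ty": -0.045, "tz": -0.02, "turn": 0}
    - {"tx": 0.055, "ty": -0.045, "tz": -0.02, "turn": 0}
    - {"tx": 0.048, "ty": -0.036, "tz": -0.02, "turn": 0}
  gripper: 0.5

```text
time_s: 1.9
position: [0.3999, 0.4175, 0.2152]
tcp_rot: [[0.277, 0.961, 0.001], [0.961, -0.277, 0.001], [0.001, 0.001, -1.0]]
force: [0.1, 0.6, 0.1]
opening: 0.554
```

play_rows:
  series:
    - {"tx": 0, "ty": 0, "tz": 0, "turn": 0}
    - {"tx": 0, "ty": 0, "tz": 0, "turn": 0}

```text
time_s: 2.1
position: [0.3993, 0.4179, 0.2149]
tcp_rot: [[0.28, 0.96, -0.001], [0.96, -0.28, -0.0], [-0.001, -0.001, -1.0]]
force: [-0.4, 0.8, 0.5]
opening: 0.506
```

View pics/t2.png

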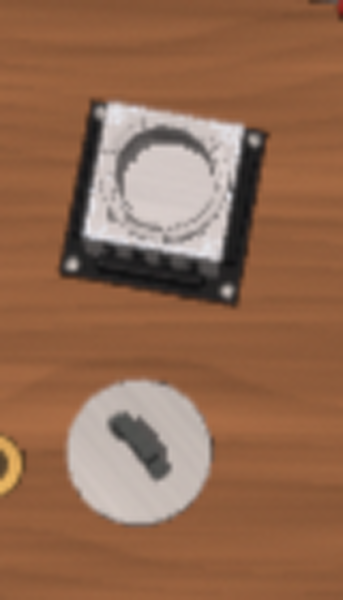

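View pics/t3.png

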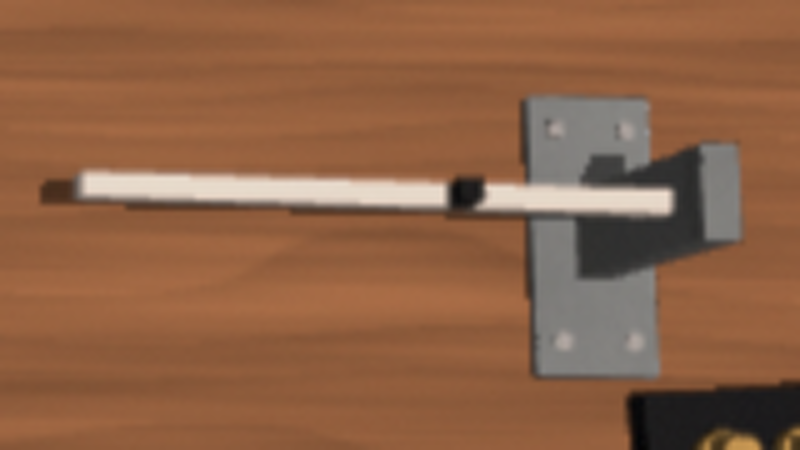

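View pics/s3.png

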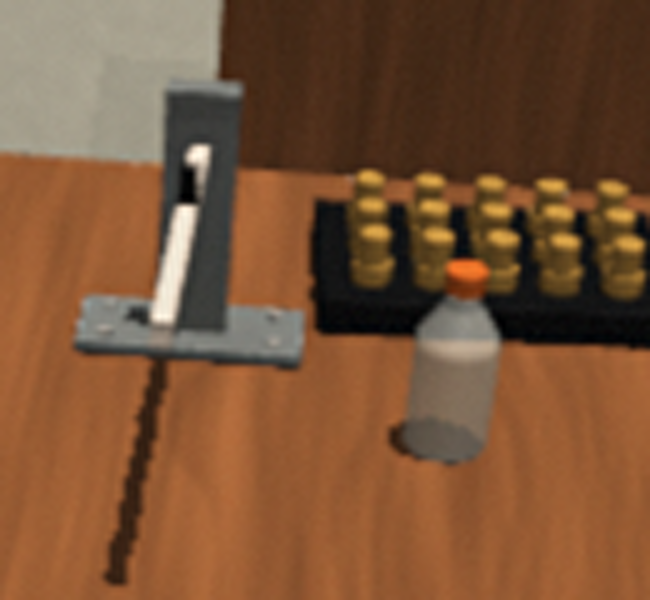

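play_rows:
  series:
    - {"tx": 0.04, "ty": -0.033, "tz": 0, "turn": 0}
    - {"tx": 0, "ty": 0, "tz": -0.045, "turn": 0}
    - {"tx": 0, "ty": 0, "tz": -0.045, "turn": 0}
    - {"tx": 0, "ty": 0, "tz": -0.045, "turn": 0}
    - {"tx": 0, "ty": 0, "tz": 0, "turn": 0}

```text
time_s: 2.6
position: [0.4267, 0.392, 0.1036]
tcp_rot: [[0.275, 0.961, -0.008], [0.961, -0.275, -0.005], [-0.007, -0.007, -1.0]]
force: [-1.0, 0.1, 0.3]
opening: 0.502
```

play_rows:
  series:
    - {"tx": 0.006, "ty": 0, "tz": -0.013, "turn": 0}
    - {"tx": 0, "ty": 0, "tz": -0.014, "turn": 0}
    - {"tx": 0, "ty": 0, "tz": 0, "turn": 0}
    - {"tx": 0, "ty": 0, "tz": 0, "turn": 0}

```text
time_s: 3.0
position: [0.4355, 0.3928, 0.0865]
tcp_rot: [[0.277, 0.961, 0.001], [0.961, -0.277, 0.001], [0.001, 0.001, -1.0]]
force: [-0.6, -0.0, 0.3]
opening: 0.502
```

```bash
python3 - <<'E'
from h import *
s=vision.capture("side");crop(s,250,280,450,430,"s4.png")
E
```

```text
(no output)
```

View pics/s4.png

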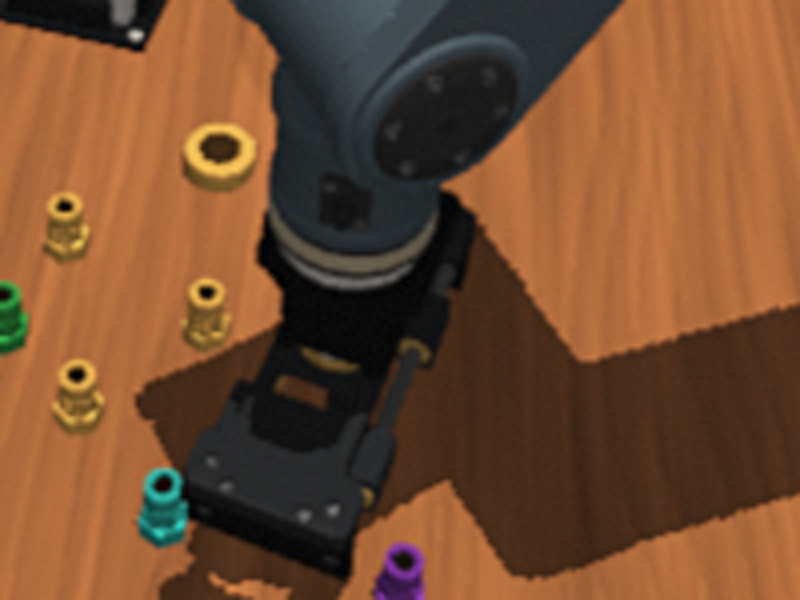

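play_rows:
  series:
    - {"tx": -0.005, "ty": -0.001, "tz": -0.005, "turn": 0}
    - {"tx": 0, "ty": 0, "tz": 0, "turn": 0}
    - {"tx": 0, "ty": 0, "tz": 0, "turn": 0}

```text
time_s: 3.35
position: [0.431, 0.3915, 0.0818]
tcp_rot: [[0.277, 0.961, -0.0], [0.961, -0.277, -0.0], [-0.0, -0.0, -1.0]]
force: [0.6, -0.2, 0.4]
opening: 0.502
```

play_rows:
  series:
    - {"tx": 0, "ty": 0, "tz": 0, "turn": 0}
    - {"tx": 0, "ty": 0, "tz": 0, "turn": 0}
    - {"tx": 0, "ty": 0, "tz": 0, "turn": 0}
    - {"tx": 0, "ty": 0, "tz": 0, "turn": 0}
    - {"tx": 0, "ty": 0, "tz": 0, "turn": 0}
  gripper: 0.0

```text
time_s: 3.85
position: [0.4313, 0.3916, 0.0817]
tcp_rot: [[0.277, 0.961, 0.0], [0.961, -0.277, -0.0], [0.0, 0.0, -1.0]]
force: [-0.4, -1.1, -0.6]
opening: 0.195
```

```bash
python3 - <<'E'
from h import *
t=vision.capture("top");s=vision.capture("side")
print(at_z(t,(308.1,217.1),.028),at_z(t,(309.4,212),.096))
for n,p in(("t",t),("s",s)):
  for c in cm(p,"nest")[:1]+cm(p,"pot_mouth")[:1]: print(n,c[:5])
# side mouth
crop(s,235,220,310,295,"s5.png",8)
v=(.62,.03,.096)
im=p=None
E
```

```text
[0.61621958 0.02731611 0.028     ] [0.61666783 0.02404814 0.096     ]
t (0.63, np.float64(309.25557809330627), np.float64(224.83569979716023), 493, array([43., 44., 48.]))
t (0.59, np.float64(307.6405975395431), np.float64(213.74165202108964), 1138, array([177., 178., 186.]))
s (0.69, np.float64(272.48784440842786), np.float64(279.645056726094), 617, array([28., 29., 31.]))
s (0.76, np.float64(270.72854291417167), np.float64(258.437125748503), 1503, array([125., 129., 134.]))
```

View pics/s5.png

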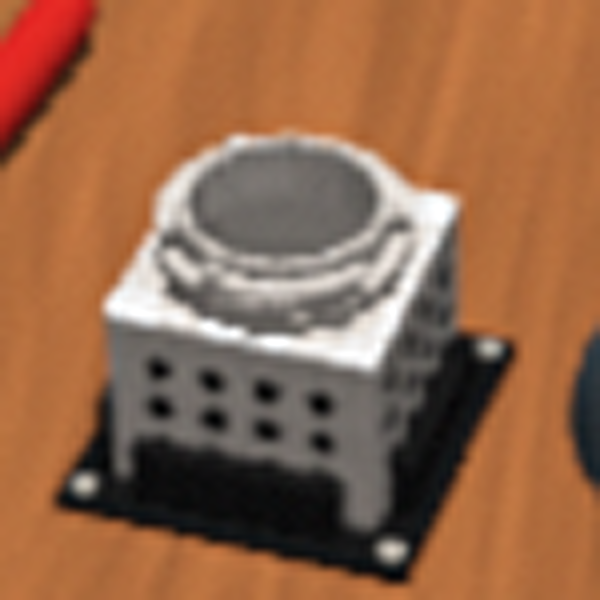

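play_rows:
  series:
    - {"tx": 0, "ty": 0, "tz": 0.04, "turn": 0}
    - {"tx": 0, "ty": 0, "tz": 0.05, "turn": 0}
    - {"tx": 0, "ty": -0.02, "tz": 0.05, "turn": 0}
    - {"tx": 0.03, "ty": -0.04, "tz": 0.02, "turn": 0}
    - {"tx": 0.03, "ty": -0.045, "tz": 0.0, "turn": 0}
    - {"tx": 0.03, "ty": -0.045, "tz": 0, "turn": 0}
    - {"tx": 0.03, "ty": -0.045, "tz": 0, "turn": 0}
    - {"tx": 0.03, "ty": -0.045, "tz": 0, "turn": 0}
    - {"tx": 0.03, "ty": -0.045, "tz": 0, "turn": 0}
    - {"tx": 0.03, "ty": -0.045, "tz": 0, "turn": 0}

```text
time_s: 5.15
position: [0.5998, 0.126, 0.2096]
tcp_rot: [[0.277, 0.961, -0.0], [0.961, -0.277, 0.0], [0.0, -0.001, -1.0]]
force: [-0.0, 0.8, -0.2]
opening: 0.195
```

```bash
python3 - <<'E'
from h import *
s=vision.capture("side");print(at_z(s,(270.6,244.75),.096),at_z(s,(270.9,272),.028))
t=vision.capture("top")
f=lambda x,y:at_z(t,(x/4.286+270,y/4.286+170),.028)
a,b,c,d=f(98,113),f(256,139),f(71,264),f(228,291)
for u,v in((a,b),(c,d),(c,a),(d,b)):
  e=v-u;print(np.linalg.norm(e),np.degrees(np.arctan2(e[1],e[0])))
print(bot.read_state()["position"])
E
```

```text
[0.61669057 0.02485993 0.096     ] [0.61294995 0.05087621 0.028     ]
0.10526440588165417 -98.70417602488209
0.1036393520210399 -99.09729276628738
0.10215003250005489 -8.895289153191282
0.10287937612242304 -9.800387511916545
[0.60310764 0.12271264 0.20985111]
```

play_rows:
  series:
    - {"tx": 0.01, "ty": -0.04, "tz": 0, "turn": 0}
    - {"tx": 0.01, "ty": -0.04, "tz": 0, "turn": 0}
    - {"tx": 0.007, "ty": -0.042, "tz": 0, "turn": 0}
    - {"tx": 0, "ty": 0, "tz": 0, "turn": 0}
    - {"tx": 0, "ty": 0, "tz": 0, "turn": 0}
    - {"tx": 0, "ty": 0, "tz": 0, "turn": 0}

```text
time_s: 5.85
position: [0.62, 0.0313, 0.2094]
tcp_rot: [[0.276, 0.961, -0.001], [0.961, -0.276, 0.001], [0.0, -0.002, -1.0]]
force: [-0.4, -1.1, 0.1]
opening: 0.193
```

```bash
python3 - <<'E'
from h import *
s=vision.capture("side");crop(s,210,180,330,300,"s6.png",5)
E
```

```text
(no output)
```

View pics/s6.png

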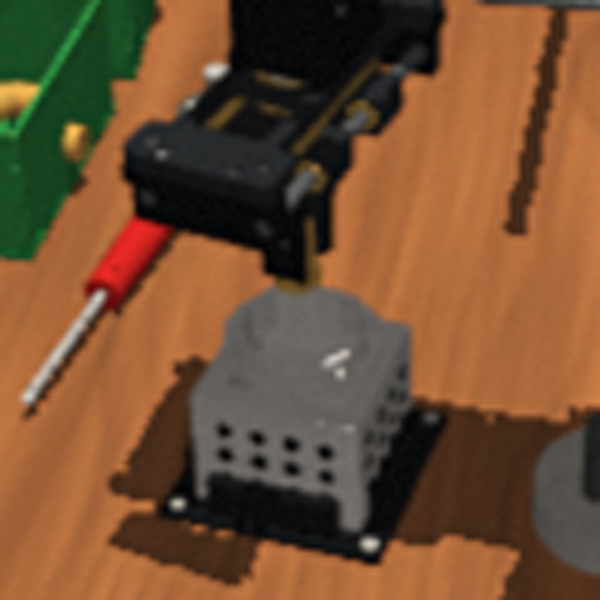

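play_rows:
  series:
    - {"tx": 0.005, "ty": -0.009, "tz": -0.02, "turn": 0}
    - {"tx": 0, "ty": 0, "tz": -0.02, "turn": 0}
    - {"tx": 0, "ty": 0, "tz": -0.0125, "turn": 0}
    - {"tx": 0, "ty": 0, "tz": 0, "turn": 0}
    - {"tx": 0, "ty": 0, "tz": 0, "turn": 0}

```text
time_s: 6.4
position: [0.6247, 0.0231, 0.1671]
tcp_rot: [[0.277, 0.961, -0.001], [0.961, -0.277, 0.0], [-0.0, -0.001, -1.0]]
force: [0.3, -0.9, 0.1]
opening: 0.196
```

play_rows:
  series:
    - {"tx": 0, "ty": 0, "tz": 0, "turn": 0}
    - {"tx": 0, "ty": 0, "tz": 0, "turn": 0}
    - {"tx": 0, "ty": 0, "tz": 0, "turn": 0}
    - {"tx": 0, "ty": 0, "tz": 0, "turn": 0}
    - {"tx": 0, "ty": 0, "tz": 0, "turn": 0}
  gripper: 0.4

```text
time_s: 6.9
position: [0.6249, 0.0228, 0.168]
tcp_rot: [[0.277, 0.961, 0.001], [0.961, -0.277, -0.0], [0.0, 0.001, -1.0]]
force: [-1.2, -0.1, -0.7]
opening: 0.396
```

play_rows:
  series:
    - {"tx": 0, "ty": 0, "tz": 0.045, "turn": 0}
    - {"tx": -0.007, "ty": 0.045, "tz": 0.005, "turn": 0}
    - {"tx": -0.008, "ty": 0.049, "tz": 0, "turn": 0}
    - {"tx": -0.008, "ty": 0.049, "tz": 0, "turn": 0}
    - {"tx": -0.008, "ty": 0.049, "tz": 0, "turn": 0}
    - {"tx": -0.008, "ty": 0.049, "tz": 0, "turn": 0}
    - {"tx": -0.008, "ty": 0.049, "tz": 0, "turn": 0}
    - {"tx": 0, "ty": 0, "tz": 0, "turn": 0}
  gripper: 0.5

```text
time_s: 7.7
position: [0.5857, 0.2596, 0.2078]
tcp_rot: [[0.272, 0.962, 0.0], [0.962, -0.272, 0.002], [0.002, -0.0, -1.0]]
force: [0.4, -0.7, 0.0]
opening: 0.498
```

```bash
cat > look.py <<'E'
from h import *
import sys
s=vision.capture("side");t=vision.capture("top");n=sys.argv[1]
cv2.imwrite(f"pics/{n}s.png",s["pixels"]);cv2.imwrite(f"pics/{n}t.png",t["pixels"])
def L(p):
    o=[]
    for c in cm(p,"fit0"):
        b,g,r=c[4]
        if c[3]<400 and 1.15<r/g<1.6 and g/b>1.4: o.append(c[1:3])
    return o
S,T=L(s),L(t);used=[]
for a in S:
    best=None
    for b in T:
        X=tri([(s,a),(t,b)]);e=np.abs(proj(s,X)-a).sum()+np.abs(proj(t,X)-b).sum()
        if e<4 and -.01<X[2]<.2 and (best is None or e<best[0]): best=(e,X)
    print("pair" if best else "side-only",np.round(a,1),best[1].round(4) if best else at_z(s,a,.017).round(4))
for b in T: print("top",np.round(b,1),at_z(t,b,.017).round(4))
print(bot.read_state()["position"].round(4))
E
python3 look.py c1
```

```text
side-only [269.3 379.1] [0.5604 0.3614 0.017 ]
pair [332.4 335.6] [0.4442 0.2331 0.0201]
side-only [266.8 337.2] [0.5857 0.2548 0.017 ]
side-only [301.6 358.4] [0.5021 0.3016 0.017 ]
top [232.8 276.9] [0.4467 0.2334 0.017 ]
top [309.1 213.3] [0.6294 0.0248 0.017 ]
[0.5874 0.2539 0.2077]
```

View pics/c1s.png

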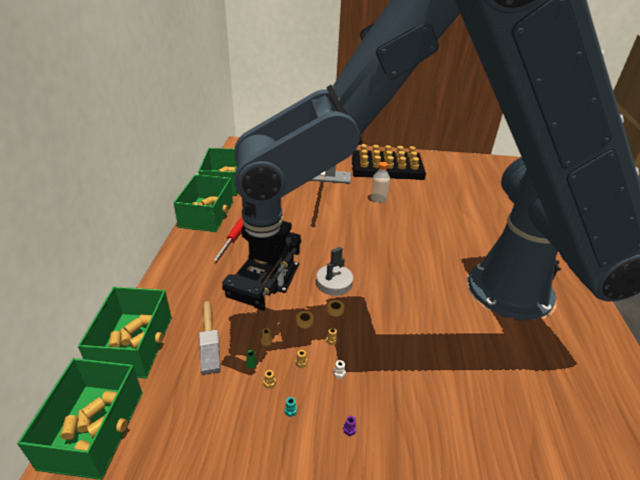

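play_rows:
  series:
    - {"tx": 0, "ty": 0.001, "tz": -0.045, "turn": 0}
    - {"tx": 0, "ty": 0, "tz": -0.045, "turn": 0}
    - {"tx": 0, "ty": 0, "tz": -0.045, "turn": 0}
    - {"tx": 0, "ty": 0, "tz": -0.022, "turn": 0}
    - {"tx": 0, "ty": 0, "tz": 0, "turn": 0}
    - {"tx": 0, "ty": 0, "tz": 0, "turn": 0}
    - {"tx": 0, "ty": 0, "tz": 0, "turn": 0}

```text
time_s: 8.6
position: [0.5886, 0.2551, 0.0837]
tcp_rot: [[0.278, 0.961, 0.003], [0.961, -0.278, 0.001], [0.001, 0.003, -1.0]]
force: [-0.7, 0.1, 0.6]
opening: 0.496
```

play_rows:
  series:
    - {"tx": -0.001, "ty": 0, "tz": -0.001, "turn": 0}
    - {"tx": 0, "ty": 0, "tz": 0, "turn": 0}
    - {"tx": 0, "ty": 0, "tz": 0, "turn": 0}
    - {"tx": 0, "ty": 0, "tz": 0, "turn": 0}
    - {"tx": 0, "ty": 0, "tz": 0, "turn": 0}
  gripper: 0.0

```text
time_s: 9.1
position: [0.5865, 0.2557, 0.0817]
tcp_rot: [[0.277, 0.961, 0.0], [0.961, -0.277, 0.0], [0.0, 0.0, -1.0]]
force: [0.8, -0.8, 2.1]
opening: 0.195
```

play_rows:
  series:
    - {"tx": 0, "ty": 0, "tz": 0.04, "turn": 0}
    - {"tx": 0, "ty": 0, "tz": 0.045, "turn": 0}
    - {"tx": 0, "ty": 0, "tz": 0.045, "turn": 0}
    - {"tx": 0.005, "ty": -0.045, "tz": 0.026, "turn": 0}
    - {"tx": 0.005, "ty": -0.045, "tz": 0, "turn": 0}
    - {"tx": 0.005, "ty": -0.047, "tz": 0, "turn": 0}
    - {"tx": 0.005, "ty": -0.047, "tz": 0, "turn": 0}
    - {"tx": 0.005, "ty": -0.047, "tz": 0, "turn": 0}
    - {"tx": 0.005, "ty": -0.047, "tz": 0, "turn": 0}
    - {"tx": 0, "ty": 0, "tz": 0, "turn": 0}

```text
time_s: 10.1
position: [0.6114, 0.0285, 0.2061]
tcp_rot: [[0.282, 0.959, 0.001], [0.959, -0.282, -0.002], [-0.001, 0.002, -1.0]]
force: [0.0, 0.0, -0.6]
opening: 0.198
```

play_rows:
  series:
    - {"tx": 0, "ty": 0, "tz": 0, "turn": 0}
    - {"tx": 0, "ty": 0, "tz": 0, "turn": 0}

```text
time_s: 10.3
position: [0.61, 0.0341, 0.2059]
tcp_rot: [[0.277, 0.961, -0.001], [0.961, -0.277, 0.001], [0.0, -0.001, -1.0]]
force: [-0.2, -0.1, -0.1]
opening: 0.201
```

Down 0.038 to 0.168, shift x +0.002, y −0.002; release.

play_rows:
  series:
    - {"tx": 0.003, "ty": -0.003, "tz": -0.02, "turn": 0}
    - {"tx": 0, "ty": 0, "tz": -0.015, "turn": 0}
    - {"tx": 0, "ty": 0, "tz": -0.0125, "turn": 0}
    - {"tx": 0, "ty": 0, "tz": 0, "turn": 0}
    - {"tx": 0, "ty": 0, "tz": 0, "turn": 0}

```text
time_s: 10.8
position: [0.6125, 0.0311, 0.1673]
tcp_rot: [[0.277, 0.961, -0.001], [0.961, -0.277, 0.0], [-0.0, -0.001, -1.0]]
force: [-0.1, 0.3, -0.5]
opening: 0.198
```

play_rows:
  series:
    - {"tx": 0, "ty": 0, "tz": 0, "turn": 0}
    - {"tx": 0, "ty": 0, "tz": 0, "turn": 0}
    - {"tx": 0, "ty": 0, "tz": 0, "turn": 0}
    - {"tx": 0, "ty": 0, "tz": 0, "turn": 0}
  gripper: 0.4

```text
time_s: 11.2
position: [0.613, 0.0307, 0.1686]
tcp_rot: [[0.277, 0.961, 0.001], [0.961, -0.277, -0.0], [0.0, 0.001, -1.0]]
force: [-0.6, 0.5, 0.4]
opening: 0.388
```

play_rows:
  series:
    - {"tx": 0, "ty": 0, "tz": 0.05, "turn": 0}
    - {"tx": -0.035, "ty": 0.042, "tz": 0, "turn": 0}
    - {"tx": -0.035, "ty": 0.042, "tz": 0, "turn": 0}
    - {"tx": -0.035, "ty": 0.042, "tz": 0, "turn": 0}
    - {"tx": -0.035, "ty": 0.042, "tz": 0, "turn": 0}
    - {"tx": -0.035, "ty": 0.042, "tz": 0, "turn": 0}
    - {"tx": -0.036, "ty": 0.043, "tz": 0, "turn": 0}
    - {"tx": 0, "ty": 0, "tz": 0, "turn": 0}
    - {"tx": 0, "ty": 0, "tz": 0, "turn": 0}
  gripper: 0.5

```text
time_s: 12.1
position: [0.4437, 0.234, 0.2085]
tcp_rot: [[0.275, 0.962, 0.001], [0.962, -0.275, -0.0], [0.0, 0.001, -1.0]]
force: [0.8, -0.6, 0.6]
opening: 0.5
```

```bash
python3 look.py c2
```

```text
side-only [332.3 335.4] [0.4421 0.2301 0.017 ]
side-only [301.6 358.4] [0.5022 0.3017 0.017 ]
side-only [269.7 378.8] [0.5597 0.3607 0.017 ]
top [309.1 213.5] [0.6289 0.0246 0.017 ]
[0.4453 0.2324 0.2082]
```

play_rows:
  series:
    - {"tx": 0, "ty": 0, "tz": -0.045, "turn": 0}
    - {"tx": 0, "ty": 0, "tz": -0.045, "turn": 0}
    - {"tx": 0, "ty": 0, "tz": -0.045, "turn": 0}
    - {"tx": 0, "ty": 0, "tz": -0.022, "turn": 0}
    - {"tx": 0, "ty": 0, "tz": 0, "turn": 0}
    - {"tx": 0, "ty": 0, "tz": 0, "turn": 0}
    - {"tx": 0, "ty": 0, "tz": 0, "turn": 0}

```text
time_s: 13.0
position: [0.4452, 0.233, 0.0835]
tcp_rot: [[0.278, 0.961, 0.002], [0.961, -0.278, 0.001], [0.001, 0.002, -1.0]]
force: [0.2, -0.7, 0.5]
opening: 0.499
```

play_rows:
  series:
    - {"tx": 0, "ty": 0, "tz": 0, "turn": 0}
    - {"tx": 0, "ty": 0, "tz": 0, "turn": 0}
    - {"tx": 0, "ty": 0, "tz": 0, "turn": 0}
    - {"tx": 0, "ty": 0, "tz": 0, "turn": 0}
    - {"tx": 0, "ty": 0, "tz": 0, "turn": 0}
  gripper: 0.0

```text
time_s: 13.5
position: [0.4441, 0.2333, 0.0828]
tcp_rot: [[0.277, 0.961, 0.001], [0.961, -0.277, 0.0], [0.0, 0.0, -1.0]]
force: [-0.6, 1.2, 3.0]
opening: 0.201
```

play_rows:
  series:
    - {"tx": 0, "ty": 0, "tz": 0.045, "turn": 0}
    - {"tx": 0, "ty": 0, "tz": 0.05, "turn": 0}
    - {"tx": 0, "ty": 0, "tz": 0.05, "turn": 0}
    - {"tx": 0.03, "ty": -0.038, "tz": 0.01, "turn": 0}
    - {"tx": 0.03, "ty": -0.038, "tz": 0, "turn": 0}
    - {"tx": 0.03, "ty": -0.038, "tz": 0, "turn": 0}
    - {"tx": 0.03, "ty": -0.039, "tz": 0, "turn": 0}
    - {"tx": 0.03, "ty": -0.039, "tz": 0, "turn": 0}
    - {"tx": 0.03, "ty": -0.039, "tz": 0, "turn": 0}
    - {"tx": 0.03, "ty": -0.039, "tz": 0, "turn": 0}

```text
time_s: 14.5
position: [0.6124, 0.0159, 0.2062]
tcp_rot: [[0.277, 0.961, -0.001], [0.961, -0.277, 0.0], [-0.0, -0.001, -1.0]]
force: [-0.3, 0.4, -0.4]
opening: 0.196
```

play_rows:
  series:
    - {"tx": 0, "ty": 0, "tz": 0, "turn": 0}
    - {"tx": 0, "ty": 0, "tz": 0, "turn": 0}
    - {"tx": 0, "ty": 0, "tz": 0, "turn": 0}

```text
time_s: 14.8
position: [0.6107, 0.0181, 0.2059]
tcp_rot: [[0.277, 0.961, -0.003], [0.961, -0.277, 0.001], [0.0, -0.003, -1.0]]
force: [-0.1, -0.1, 0.1]
opening: 0.195
```

play_rows:
  series:
    - {"tx": 0.001, "ty": 0, "tz": -0.02, "turn": 0}
    - {"tx": 0, "ty": 0, "tz": -0.015, "turn": 0}
    - {"tx": 0, "ty": 0, "tz": -0.0125, "turn": 0}
    - {"tx": 0, "ty": 0, "tz": 0, "turn": 0}
    - {"tx": 0, "ty": 0, "tz": 0, "turn": 0}

```text
time_s: 15.3
position: [0.6126, 0.0176, 0.1682]
tcp_rot: [[0.277, 0.961, -0.001], [0.961, -0.277, 0.0], [-0.0, -0.001, -1.0]]
force: [-0.4, 0.3, -0.8]
opening: 0.195
```

play_rows:
  series:
    - {"tx": 0, "ty": 0, "tz": 0, "turn": 0}
    - {"tx": 0, "ty": 0, "tz": 0, "turn": 0}
    - {"tx": 0, "ty": 0, "tz": 0, "turn": 0}
    - {"tx": 0, "ty": 0, "tz": 0, "turn": 0}
  gripper: 0.4

```text
time_s: 15.7
position: [0.613, 0.0171, 0.1689]
tcp_rot: [[0.277, 0.961, 0.001], [0.961, -0.277, -0.0], [0.0, 0.001, -1.0]]
force: [0.1, -0.7, -0.1]
opening: 0.388
```

play_rows:
  series:
    - {"tx": 0, "ty": 0, "tz": 0.05, "turn": 0}
    - {"tx": -0.017, "ty": 0.045, "tz": 0, "turn": 0}
    - {"tx": -0.017, "ty": 0.045, "tz": 0, "turn": 0}
    - {"tx": -0.017, "ty": 0.045, "tz": 0, "turn": 0}
    - {"tx": -0.017, "ty": 0.045, "tz": 0, "turn": 0}
    - {"tx": -0.017, "ty": 0.045, "tz": 0, "turn": 0}
    - {"tx": -0.017, "ty": 0.045, "tz": 0, "turn": 0}
    - {"tx": -0.017, "ty": 0.045, "tz": 0, "turn": 0}
    - {"tx": -0.017, "ty": 0.043, "tz": 0, "turn": 0}
    - {"tx": 0, "ty": 0, "tz": 0, "turn": 0}
  gripper: 0.5

```text
time_s: 16.7
position: [0.5019, 0.3073, 0.2087]
tcp_rot: [[0.272, 0.962, -0.0], [0.962, -0.272, 0.001], [0.001, -0.001, -1.0]]
force: [0.0, 0.4, -0.5]
opening: 0.496
```

```bash
python3 look.py c3
```

```text
side-only [301.2 359.2] [0.5028 0.3038 0.017 ]
side-only [269.5 379.3] [0.56   0.3618 0.017 ]
[0.5045 0.3029 0.2085]
```

play_rows:
  series:
    - {"tx": 0, "ty": 0.001, "tz": -0.045, "turn": 0}
    - {"tx": 0, "ty": 0, "tz": -0.045, "turn": 0}
    - {"tx": 0, "ty": 0, "tz": -0.045, "turn": 0}
    - {"tx": 0, "ty": 0, "tz": -0.022, "turn": 0}
    - {"tx": 0, "ty": 0, "tz": 0, "turn": 0}
    - {"tx": 0, "ty": 0, "tz": 0, "turn": 0}
    - {"tx": 0, "ty": 0, "tz": 0, "turn": 0}

```text
time_s: 17.6
position: [0.5054, 0.3041, 0.0842]
tcp_rot: [[0.278, 0.961, 0.003], [0.961, -0.278, 0.001], [0.002, 0.002, -1.0]]
force: [0.0, 0.2, 0.6]
opening: 0.5
```

play_rows:
  series:
    - {"tx": 0, "ty": 0, "tz": 0, "turn": 0}
    - {"tx": 0, "ty": 0, "tz": 0, "turn": 0}
    - {"tx": 0, "ty": 0, "tz": 0, "turn": 0}
    - {"tx": 0, "ty": 0, "tz": 0, "turn": 0}
    - {"tx": 0, "ty": 0, "tz": 0, "turn": 0}
  gripper: 0.0

```text
time_s: 18.1
position: [0.5041, 0.3045, 0.0833]
tcp_rot: [[0.277, 0.961, 0.0], [0.961, -0.277, 0.0], [0.0, 0.0, -1.0]]
force: [0.2, 0.8, 2.8]
opening: 0.198
```

```bash
python3 - <<'E'
from h import *
t=vision.capture("top");crop(t,290,195,330,235,"m1.png",14)
E
```

```text
(no output)
```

View pics/m1.png

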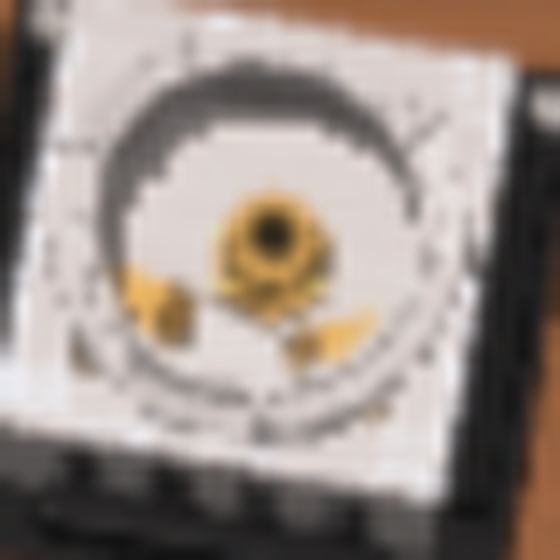

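play_rows:
  series:
    - {"tx": 0, "ty": 0, "tz": 0.045, "turn": 0}
    - {"tx": 0, "ty": 0, "tz": 0.05, "turn": 0}
    - {"tx": 0, "ty": 0, "tz": 0.05, "turn": 0}
    - {"tx": 0.02, "ty": -0.044, "tz": 0.01, "turn": 0}
    - {"tx": 0.02, "ty": -0.044, "tz": 0, "turn": 0}
    - {"tx": 0.02, "ty": -0.044, "tz": 0, "turn": 0}
    - {"tx": 0.02, "ty": -0.044, "tz": 0, "turn": 0}
    - {"tx": 0.02, "ty": -0.044, "tz": 0, "turn": 0}
    - {"tx": 0.02, "ty": -0.044, "tz": 0, "turn": 0}
    - {"tx": 0.02, "ty": -0.044, "tz": 0, "turn": 0}

```text
time_s: 19.15
position: [0.6162, 0.0566, 0.2066]
tcp_rot: [[0.277, 0.961, -0.001], [0.961, -0.277, 0.0], [0.0, -0.001, -1.0]]
force: [0.4, 0.3, -0.3]
opening: 0.195
```

play_rows:
  series:
    - {"tx": 0.016, "ty": -0.042, "tz": 0, "turn": 0}
    - {"tx": 0, "ty": 0, "tz": 0, "turn": 0}
    - {"tx": 0, "ty": 0, "tz": 0, "turn": 0}
    - {"tx": 0, "ty": 0, "tz": 0, "turn": 0}

```text
time_s: 19.55
position: [0.628, 0.0253, 0.2064]
tcp_rot: [[0.277, 0.961, -0.002], [0.961, -0.277, 0.001], [0.0, -0.002, -1.0]]
force: [0.3, 0.4, 0.3]
opening: 0.199
```

play_rows:
  series:
    - {"tx": 0, "ty": 0, "tz": -0.02, "turn": 0}
    - {"tx": 0, "ty": 0, "tz": -0.015, "turn": 0}
    - {"tx": 0, "ty": 0, "tz": -0.0125, "turn": 0}
    - {"tx": 0, "ty": 0, "tz": 0, "turn": 0}
    - {"tx": 0, "ty": 0, "tz": 0, "turn": 0}

```text
time_s: 20.05
position: [0.6287, 0.0248, 0.1686]
tcp_rot: [[0.277, 0.961, -0.001], [0.961, -0.277, 0.0], [-0.0, -0.001, -1.0]]
force: [-0.6, -0.9, -0.4]
opening: 0.197
```

play_rows:
  series:
    - {"tx": 0, "ty": 0, "tz": 0, "turn": 0}
    - {"tx": 0, "ty": 0, "tz": 0, "turn": 0}
    - {"tx": 0, "ty": 0, "tz": 0, "turn": 0}
    - {"tx": 0, "ty": 0, "tz": 0, "turn": 0}
  gripper: 0.4

```text
time_s: 20.45
position: [0.629, 0.0243, 0.1693]
tcp_rot: [[0.277, 0.961, 0.001], [0.961, -0.277, -0.0], [0.0, 0.001, -1.0]]
force: [-0.3, -0.6, 0.1]
opening: 0.384
```

play_rows:
  series:
    - {"tx": 0, "ty": 0, "tz": 0.05, "turn": 0}
    - {"tx": -0.008, "ty": 0.046, "tz": 0, "turn": 0}
    - {"tx": -0.01, "ty": 0.047, "tz": 0, "turn": 0}
    - {"tx": -0.01, "ty": 0.047, "tz": 0, "turn": 0}
    - {"tx": -0.01, "ty": 0.047, "tz": 0, "turn": 0}
    - {"tx": -0.01, "ty": 0.047, "tz": 0, "turn": 0}
    - {"tx": -0.01, "ty": 0.047, "tz": 0, "turn": 0}
    - {"tx": -0.01, "ty": 0.047, "tz": 0, "turn": 0}
    - {"tx": -0.01, "ty": 0.047, "tz": 0, "turn": 0}
    - {"tx": -0.004, "ty": 0.045, "tz": 0, "turn": 0}
  gripper: 0.5

```text
time_s: 21.45
position: [0.5622, 0.362, 0.2091]
tcp_rot: [[0.277, 0.961, -0.001], [0.961, -0.277, -0.0], [-0.0, -0.001, -1.0]]
force: [0.7, -1.4, -0.8]
opening: 0.504
```

```bash
python3 look.py c4; python3 - <<'E'
from h import *
t=vision.capture("top");crop(t,290,195,330,235,"m2.png",14)
E
```

```text
side-only [269.4 379.3] [0.5602 0.3617 0.017 ]
top [308.7 209.2] [0.6413 0.0258 0.017 ]
[0.5628 0.361  0.2088]
```

View pics/m2.png

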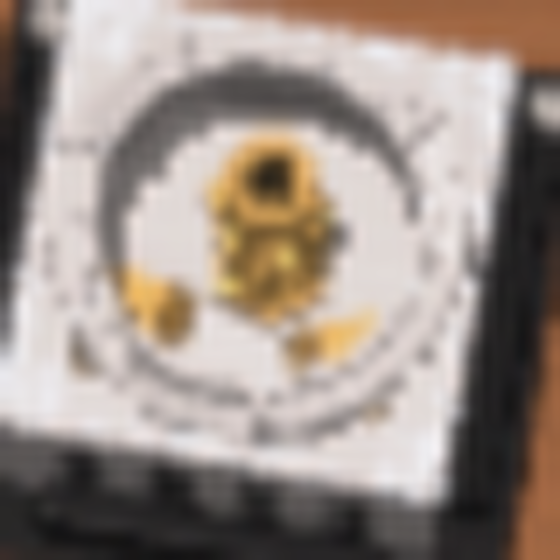

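View pics/c4s.png

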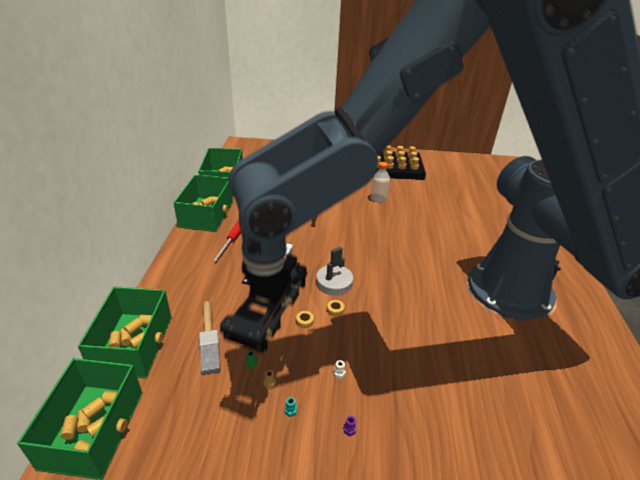

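play_rows:
  series:
    - {"tx": -0.001, "ty": 0, "tz": -0.045, "turn": 0}
    - {"tx": 0, "ty": 0, "tz": -0.045, "turn": 0}
    - {"tx": 0, "ty": 0, "tz": -0.045, "turn": 0}
    - {"tx": 0, "ty": 0, "tz": -0.022, "turn": 0}
    - {"tx": 0, "ty": 0, "tz": 0, "turn": 0}
    - {"tx": 0, "ty": 0, "tz": 0, "turn": 0}
    - {"tx": 0, "ty": 0, "tz": 0, "turn": 0}

```text
time_s: 22.4
position: [0.5639, 0.3607, 0.0854]
tcp_rot: [[0.278, 0.961, 0.004], [0.961, -0.278, 0.002], [0.002, 0.003, -1.0]]
force: [0.4, 0.5, 0.0]
opening: 0.499
```

play_rows:
  series:
    - {"tx": 0, "ty": 0, "tz": 0, "turn": 0}
    - {"tx": 0, "ty": 0, "tz": 0, "turn": 0}
    - {"tx": 0, "ty": 0, "tz": 0, "turn": 0}
    - {"tx": 0, "ty": 0, "tz": 0, "turn": 0}
    - {"tx": 0, "ty": 0, "tz": 0, "turn": 0}
  gripper: 0.0

```text
time_s: 22.9
position: [0.5625, 0.3606, 0.0837]
tcp_rot: [[0.277, 0.961, 0.0], [0.961, -0.277, 0.0], [0.0, 0.0, -1.0]]
force: [-1.1, -0.6, 1.6]
opening: 0.196
```

play_rows:
  series:
    - {"tx": 0, "ty": 0, "tz": 0.045, "turn": 0}
    - {"tx": 0, "ty": 0, "tz": 0.05, "turn": 0}
    - {"tx": 0, "ty": 0, "tz": 0.05, "turn": 0}
    - {"tx": 0.007, "ty": -0.045, "tz": 0.01, "turn": 0}
    - {"tx": 0.006, "ty": -0.047, "tz": 0, "turn": 0}
    - {"tx": 0.006, "ty": -0.047, "tz": 0, "turn": 0}
    - {"tx": 0.006, "ty": -0.047, "tz": 0, "turn": 0}
    - {"tx": 0.006, "ty": -0.047, "tz": 0, "turn": 0}
    - {"tx": 0.006, "ty": -0.047, "tz": 0, "turn": 0}
    - {"tx": 0.006, "ty": -0.047, "tz": 0, "turn": 0}

```text
time_s: 23.9
position: [0.5967, 0.0973, 0.2072]
tcp_rot: [[0.277, 0.961, -0.0], [0.961, -0.277, -0.0], [-0.0, -0.0, -1.0]]
force: [0.1, -0.1, -0.6]
opening: 0.196
```

play_rows:
  series:
    - {"tx": 0.006, "ty": -0.047, "tz": 0, "turn": 0}
    - {"tx": 0.006, "ty": -0.046, "tz": 0, "turn": 0}
    - {"tx": 0, "ty": 0, "tz": 0, "turn": 0}
    - {"tx": 0, "ty": 0, "tz": 0, "turn": 0}
    - {"tx": 0, "ty": 0, "tz": 0, "turn": 0}

```text
time_s: 24.4
position: [0.606, 0.0253, 0.2071]
tcp_rot: [[0.277, 0.961, -0.001], [0.961, -0.277, 0.001], [0.0, -0.001, -1.0]]
force: [0.4, 0.0, -1.3]
opening: 0.196
```

play_rows:
  series:
    - {"tx": 0, "ty": 0, "tz": -0.02, "turn": 0}
    - {"tx": 0, "ty": 0, "tz": -0.015, "turn": 0}
    - {"tx": 0, "ty": 0, "tz": -0.0125, "turn": 0}
    - {"tx": 0, "ty": 0, "tz": 0, "turn": 0}
    - {"tx": 0, "ty": 0, "tz": 0, "turn": 0}

```text
time_s: 24.9
position: [0.6063, 0.0249, 0.169]
tcp_rot: [[0.276, 0.961, -0.001], [0.961, -0.276, 0.0], [-0.0, -0.001, -1.0]]
force: [0.5, -0.5, -0.1]
opening: 0.201
```

play_rows:
  series:
    - {"tx": 0, "ty": 0, "tz": 0, "turn": 0}
    - {"tx": 0, "ty": 0, "tz": 0, "turn": 0}
    - {"tx": 0, "ty": 0, "tz": 0, "turn": 0}
    - {"tx": 0, "ty": 0, "tz": 0, "turn": 0}
  gripper: 0.4

```text
time_s: 25.3
position: [0.6066, 0.0243, 0.1697]
tcp_rot: [[0.277, 0.961, 0.001], [0.961, -0.277, -0.0], [0.0, 0.001, -1.0]]
force: [0.2, 0.1, -0.1]
opening: 0.384
```

play_rows:
  series:
    - {"tx": 0, "ty": 0, "tz": 0.05, "turn": 0}
    - {"tx": 0, "ty": 0.045, "tz": 0.02, "turn": 0}
    - {"tx": 0, "ty": 0.045, "tz": 0, "turn": 0}
    - {"tx": 0, "ty": 0.045, "tz": 0, "turn": 0}
    - {"tx": 0, "ty": 0.045, "tz": 0, "turn": 0}
    - {"tx": 0, "ty": 0.045, "tz": 0, "turn": 0}
    - {"tx": 0, "ty": 0.045, "tz": 0, "turn": 0}
  gripper: 0.5

```text
time_s: 26.0
position: [0.6063, 0.2417, 0.2255]
tcp_rot: [[0.277, 0.961, 0.0], [0.961, -0.277, -0.0], [0.0, 0.0, -1.0]]
force: [1.4, 1.0, -0.1]
opening: 0.501
```

```bash
python3 look.py c5; python3 - <<'E'
from h import *
t=vision.capture("top");crop(t,290,195,330,235,"m3.png",14)
E
```

```text
[0.6061 0.2411 0.2252]
```

View pics/m3.png

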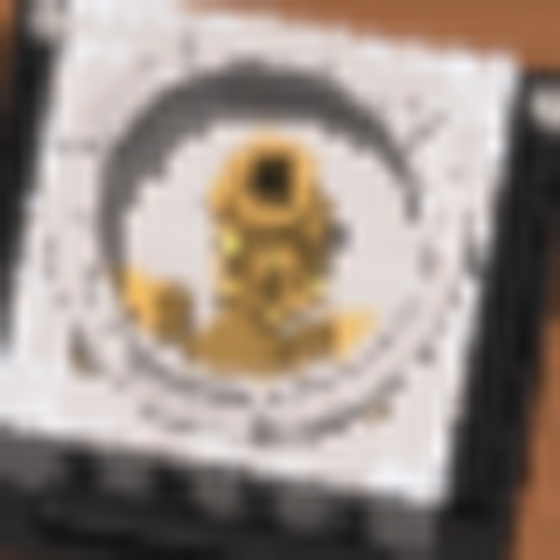

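View pics/c5s.png

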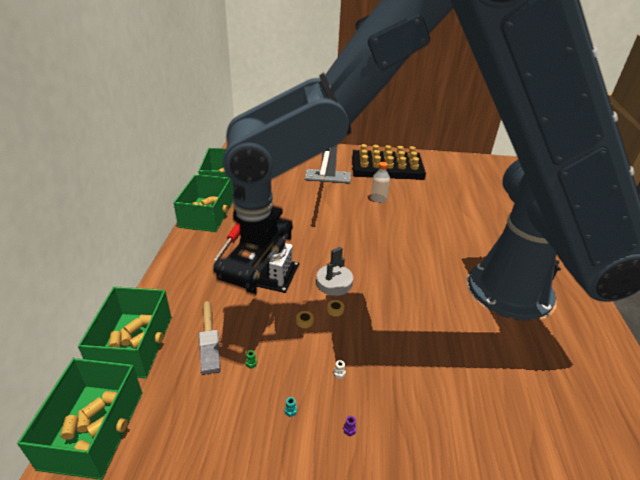

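View pics/c5t.png

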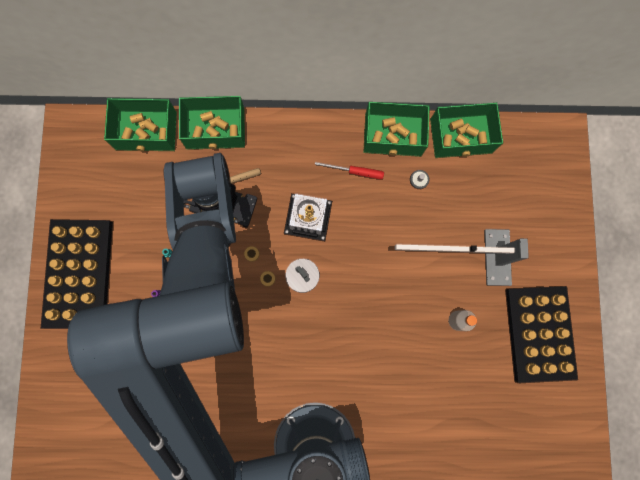

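```bash
cat > lidfit.py <<'E'
from h import *
from scipy.optimize import minimize
def boxpts(x0,x1,z0,z1):
    return np.array([[x,y,z] for x in(x0,x1) for y in(-.005,.005) for z in(z0,z1)])
BOX=[boxpts(-.014,.014,.074,.112),boxpts(-.024,.024,.062,.074),boxpts(-.024,-.012,.024,.062),boxpts(.012,.024,.050,.062)]
SS=4
def render(p,x,y,z,th,win):
    u0,v0,u1,v1=win;im=np.zeros(((v1-v0)*SS,(u1-u0)*SS),np.float32)
    c,s=np.cos(th),np.sin(th);R=np.array([[c,-s,0],[s,c,0],[0,0,1]])
    for b in BOX:
        q=np.array([proj(p,R@k+[x,y,z]) for k in b])
        h=cv2.convexHull(((q-[u0,v0]+.5)*SS*16).round().astype(np.int32))
        cv2.fillConvexPoly(im,h,1.0,cv2.LINE_8,4)
    return cv2.resize(im,(u1-u0,v1-v0),interpolation=cv2.INTER_AREA)
def soft(p,win,lo=60,hi=120):
    u0,v0,u1,v1=win;g=p["pixels"][v0:v1,u0:u1].max(2).astype(np.float32)
    return np.clip((hi-g)/(hi-lo),0,1)
def fit(views,z,x0,ths):
    best=None
    ds=[(p,w,soft(p,w)) for p,w in views]
    def cost(v):
        return sum(((render(p,v[0],v[1],z,v[2]/10,w)-d)**2).sum() for p,w,d in ds)
    for th in ths:
        r=minimize(cost,[x0[0],x0[1],th*10],method="Nelder-Mead",options=dict(initial_simplex=[[x0[0],x0[1],th*10],[x0[0]+.006,x0[1],th*10],[x0[0],x0[1]+.006,th*10],[x0[0],x0[1],th*10+2]],xatol=1e-4,fatol=1e-2))
        print(np.degrees(th).round(),r.fun.round(2),r.x[:2].round(4),np.degrees(r.x[2]/10).round(1))
        if best is None or r.fun<best.fun: best=r
    return best
E
python3 - <<'E'
from lidfit import *
t=vision.capture("top");s=vision.capture("side")
crop(t,280,255,325,298,"l1.png",12);crop(s,310,240,360,300,"l2.png",10)
print(at_z(t,(302.5,275.5),.022))
V=[(t,(290,262,316,290))]
W=[(s,(318,240,356,284))]
ths=np.radians(np.arange(0,360,45)+2)
for v in (V,W,V+W):
    print("--");fit(v,0,(.453,.041),ths)
E
```

```text
[0.45264207 0.04064148 0.022     ]
--
2.0 25.5 [0.4541 0.0407] 43.0
47.0 26.02 [0.4542 0.0414] 45.4
92.0 26.31 [0.4551 0.0416] 42.1
137.0 23.45 [0.4542 0.0411] 221.2
182.0 23.68 [0.4543 0.0403] 220.6
227.0 23.88 [0.4554 0.042 ] 223.0
272.0 23.77 [0.4545 0.0412] 219.2
317.0 25.58 [0.4549 0.0415] 405.3
--
2.0 97.62 [0.4515 0.0416] 50.0
47.0 97.84 [0.4515 0.0423] 49.7
92.0 34.87 [0.451  0.0384] 224.7
137.0 34.26 [0.4511 0.0385] 226.3
182.0 34.61 [0.4511 0.0378] 226.7
227.0 34.13 [0.4511 0.0385] 226.3
272.0 34.24 [0.4511 0.0385] 226.2
317.0 98.01 [0.4512 0.0414] 408.4
--
2.0 133.44 [0.4516 0.0399] 49.0
47.0 132.95 [0.4517 0.0402] 47.6
92.0 65.5 [0.4509 0.038 ] 224.5
137.0 65.04 [0.4514 0.0386] 224.2
182.0 65.62 [0.4513 0.0392] 223.7
227.0 65.53 [0.4512 0.0392] 225.5
272.0 65.49 [0.4513 0.0388] 225.4
317.0 132.53 [0.4517 0.0406] 407.0
```

View pics/l1.png

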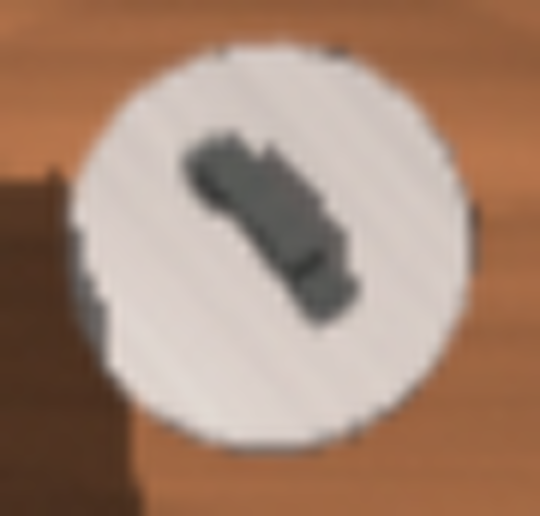

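View pics/l2.png

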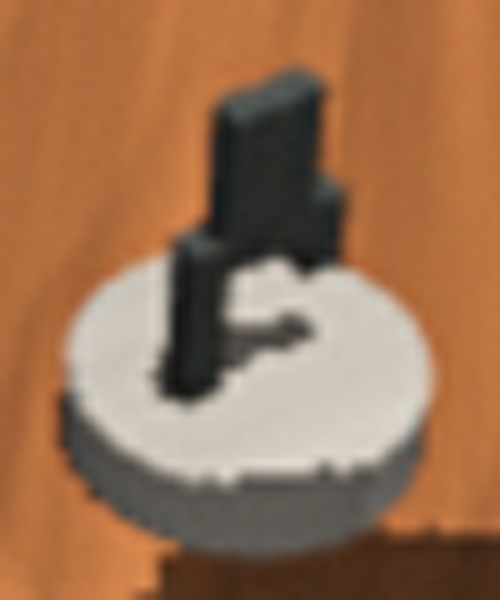

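play_rows:
  series:
    - {"tx": -0.019, "ty": -0.025, "tz": 0, "turn": -0.14}
    - {"tx": -0.019, "ty": -0.025, "tz": 0, "turn": -0.14}
    - {"tx": -0.019, "ty": -0.025, "tz": 0, "turn": -0.14}
    - {"tx": -0.019, "ty": -0.025, "tz": 0, "turn": -0.14}
    - {"tx": -0.019, "ty": -0.025, "tz": 0, "turn": -0.14}
    - {"tx": -0.019, "ty": -0.025, "tz": 0, "turn": -0.14}
    - {"tx": -0.019, "ty": -0.025, "tz": 0, "turn": -0.14}
    - {"tx": -0.019, "ty": -0.025, "tz": 0, "turn": -0.14}
    - {"tx": -0.019, "ty": -0.025, "tz": 0, "turn": -0.14}
    - {"tx": -0.019, "ty": -0.025, "tz": 0, "turn": -0.14}

```text
time_s: 27.35
position: [0.4537, 0.0385, 0.2256]
tcp_rot: [[0.983, -0.183, 0.001], [-0.183, -0.983, -0.0], [0.001, 0.0, -1.0]]
force: [-0.2, -0.2, 0.6]
opening: 0.498
```

play_rows:
  series:
    - {"tx": 0, "ty": 0, "tz": 0, "turn": -0.14}
    - {"tx": 0, "ty": 0, "tz": 0, "turn": -0.14}
    - {"tx": 0, "ty": 0, "tz": 0, "turn": -0.14}
    - {"tx": 0, "ty": 0, "tz": 0, "turn": -0.14}
    - {"tx": 0, "ty": 0, "tz": 0, "turn": -0.04}
    - {"tx": 0, "ty": 0, "tz": 0, "turn": 0}
    - {"tx": 0, "ty": 0, "tz": 0, "turn": 0}

```text
time_s: 28.05
position: [0.4544, 0.0396, 0.2254]
tcp_rot: [[0.693, -0.721, 0.0], [-0.721, -0.693, -0.0], [0.0, -0.0, -1.0]]
force: [0.4, -0.1, -0.4]
opening: 0.497
```

```bash
python3 - <<'E'
from h import *
r=bot.read_state();print(r["position"],r["tcp_rot"].round(3),r["joint_positions"].round(1))
s=vision.capture("side");crop(s,240,200,400,320,"s7.png")
E
```

```text
[0.45437034 0.03962038 0.22544255] [[ 0.693 -0.721  0.   ]
 [-0.721 -0.693 -0.   ]
 [ 0.    -0.    -1.   ]] [ -9.1  23.6 109.7  -0.   46.7  37. ]
```

View pics/s7.png

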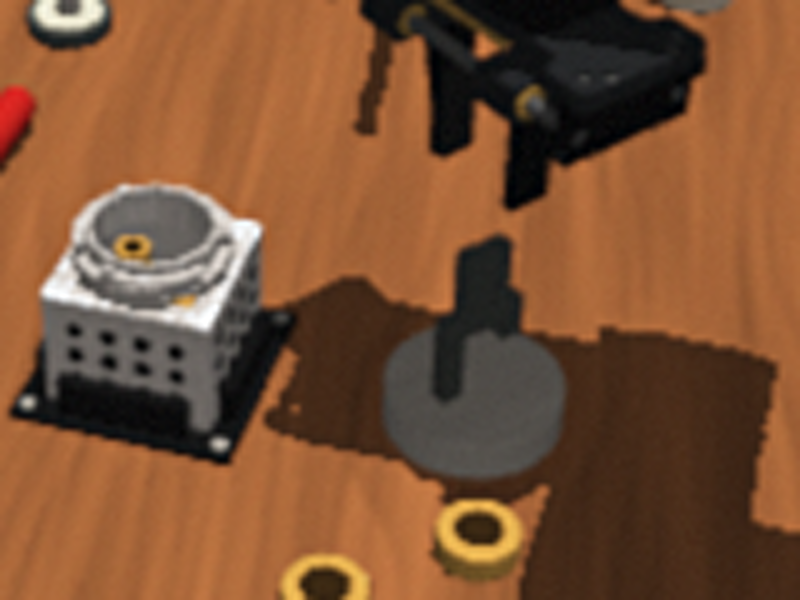

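play_rows:
  series:
    - {"tx": -0.002, "ty": 0, "tz": -0.035, "turn": 0}
    - {"tx": 0, "ty": 0, "tz": -0.035, "turn": 0}
    - {"tx": 0, "ty": 0, "tz": -0.027, "turn": 0}
    - {"tx": 0, "ty": 0, "tz": 0, "turn": 0}
    - {"tx": 0, "ty": 0, "tz": 0, "turn": 0}
    - {"tx": 0, "ty": 0, "tz": 0, "turn": 0}

```text
time_s: 28.7
position: [0.4535, 0.0403, 0.1486]
tcp_rot: [[0.694, -0.72, 0.002], [-0.72, -0.694, -0.0], [0.002, -0.001, -1.0]]
force: [0.5, -0.1, 0.1]
opening: 0.501
```

play_rows:
  series:
    - {"tx": 0, "ty": 0, "tz": 0, "turn": 0}
    - {"tx": 0, "ty": 0, "tz": 0, "turn": 0}
    - {"tx": 0, "ty": 0, "tz": 0, "turn": 0}
    - {"tx": 0, "ty": 0, "tz": 0, "turn": 0}
    - {"tx": 0, "ty": 0, "tz": 0, "turn": 0}
    - {"tx": 0, "ty": 0, "tz": 0, "turn": 0}
  gripper: 0.0

```text
time_s: 29.3
position: [0.4529, 0.0404, 0.1478]
tcp_rot: [[0.693, -0.72, 0.0], [-0.72, -0.693, -0.0], [0.0, -0.0, -1.0]]
force: [-0.4, 0.7, 1.9]
opening: 0.113
```

play_rows:
  series:
    - {"tx": 0, "ty": 0, "tz": 0.025, "turn": 0}
    - {"tx": 0, "ty": 0, "tz": 0.04, "turn": 0}
    - {"tx": 0, "ty": 0, "tz": 0.045, "turn": 0}
    - {"tx": 0, "ty": 0, "tz": 0.043, "turn": 0}
    - {"tx": 0.025, "ty": -0.003, "tz": 0, "turn": 0}
    - {"tx": 0.035, "ty": -0.004, "tz": 0, "turn": 0}
    - {"tx": 0.035, "ty": -0.004, "tz": 0, "turn": 0}
    - {"tx": 0.035, "ty": -0.004, "tz": 0, "turn": 0}
    - {"tx": 0.035, "ty": -0.004, "tz": 0, "turn": 0}

```text
time_s: 30.2
position: [0.5853, 0.0252, 0.2695]
tcp_rot: [[0.694, -0.72, -0.002], [-0.72, -0.694, 0.0], [-0.001, 0.001, -1.0]]
force: [-0.9, 0.8, -0.6]
opening: 0.115
```

play_rows:
  series:
    - {"tx": 0.035, "ty": 0, "tz": 0, "turn": 0}
    - {"tx": 0.005, "ty": 0, "tz": 0, "turn": 0}
    - {"tx": 0, "ty": 0, "tz": 0, "turn": 0}
    - {"tx": 0, "ty": 0, "tz": 0, "turn": 0}
    - {"tx": 0, "ty": 0, "tz": 0, "turn": 0}

```text
time_s: 30.7
position: [0.6154, 0.0254, 0.2698]
tcp_rot: [[0.694, -0.72, -0.002], [-0.72, -0.694, 0.0], [-0.002, 0.001, -1.0]]
force: [0.0, 0.3, -1.8]
opening: 0.112
```

```bash
python3 - <<'E'
from h import *
r=bot.read_state();print(r["position"],r["tcp_rot"].round(3),r["opening"])
s=vision.capture("side");crop(s,210,170,330,300,"s8.png")
t=vision.capture("top");crop(t,270,170,350,250,"t8.png",7)
E
```

```text
[0.61540695 0.02543852 0.26976723] [[ 0.694 -0.72  -0.002]
 [-0.72  -0.694  0.   ]
 [-0.002  0.001 -1.   ]] 0.11221119104459756
```

View pics/s8.png

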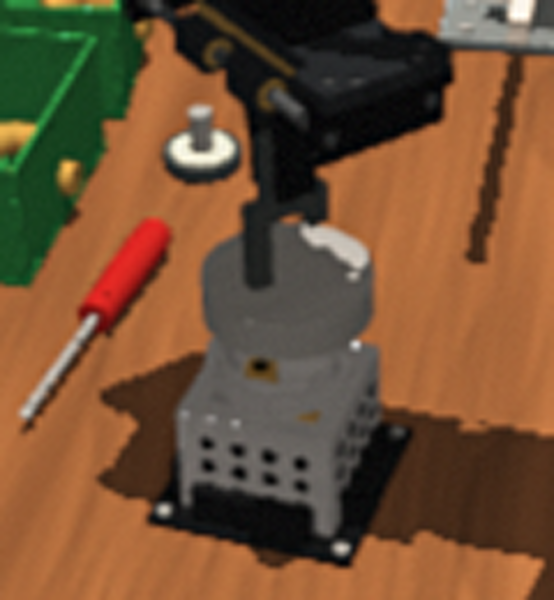

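View pics/t8.png

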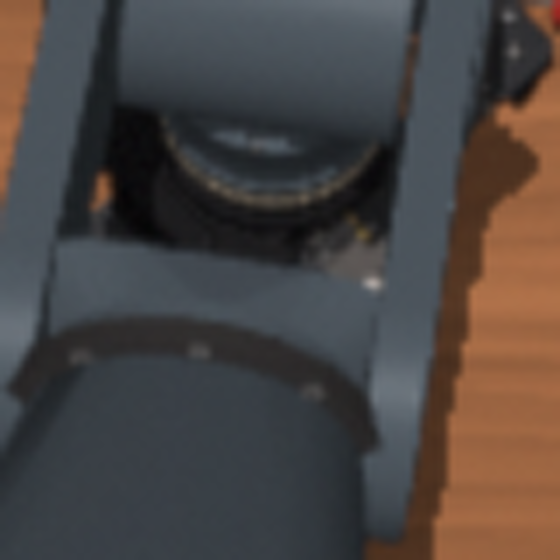

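```bash
python3 - <<'E'
from h import *
s=vision.capture("side")
a=np.linspace(0,2*np.pi,180)
def ext(x,y,z0,z1,r):
    q=np.array([proj(s,(x+r*np.cos(k),y+r*np.sin(k),z)) for k in a for z in(z0,z1)])
    return q[:,0].min(),q[:,0].max(),q[:,1].max(),q[:,1].min()
print("lid pred",np.round(ext(.6154,.0254,.1218,.1458,.0465),1),"meas 253.8 290.8 246.3")
for d in((.002,0),(0,.002)): print(d,np.round(ext(.6154+d[0],.0254+d[1],.1218,.1458,.0465),1))
# mouth pred
print("mouth pred",np.round(ext(.6167,.0245,.096,.096,.0305),1))
crop(s,240,195,300,260,"s9.png",9)
im=s["pixels"][215:235].astype(int);print(im[10,245:300].max(1))
E
```

```text
lid pred [251.5 289.5 248.3 218.2] meas 253.8 290.8 246.3
(0.002, 0) [250.7 288.7 248.2 218.1]
(0, 0.002) [251.3 289.4 248.8 218.6]
mouth pred [258.5 282.7 252.2 237.4]
[ 70 123 175 177 175 179 183 181 171 127  86  78  79  83  81  86  77  54
  30  31  36  31  32  50  76  82  82  82  81  84  82  82  82  80  80  78
  82 112 170 200 200 200 204 200 177 159 181 190 189 184 179 177 178 179
 181]
```

View pics/s9.png

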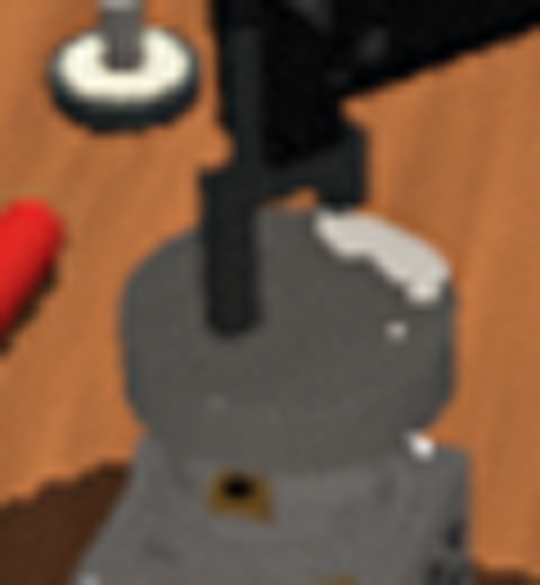

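```bash
python3 - <<'E'
from h import *
s=vision.capture("side");t=vision.capture("top")
S=cv2.imread("pics/side0.png");T=cv2.imread("pics/top0.png")
s={**s,"pixels":S};t={**t,"pixels":T}
print(at_z(s,(270.0,251.25),.074),at_z(t,(307.95,213.2),.074))
a=np.linspace(0,2*np.pi,120,endpoint=False)
def draw(p,x,y,win,k,name):
    u0,v0,u1,v1=win
    c=cv2.resize(p["pixels"][v0:v1,u0:u1],None,fx=k,fy=k,interpolation=cv2.INTER_CUBIC)
    def pl(P,col):
        q=np.array([proj(p,X) for X in P]);q=((q-[u0,v0]+.5)*k-.5).round().astype(int);cv2.polylines(c,[q.reshape(-1,1,2)],True,col,1)
    pl([(x+.0305*np.cos(b),y+.0305*np.sin(b),.096) for b in a],(0,0,255))
    th=np.radians(-9.3);R=np.array([[np.cos(th),-np.sin(th)],[np.sin(th),np.cos(th)]])
    pl([tuple(R@np.array(v)*.044+[x,y])+(.074,) for v in((1,1),(1,-1),(-1,-1),(-1,1))],(0,255,0))
    cv2.imwrite("pics/"+name,c)
draw(s,.6167,.0245,(235,220,310,295),8,"d1.png");draw(t,.6167,.0245,(285,190,333,245),10,"d2.png")
E
```

```text
[0.61898772 0.02385866 0.074     ] [0.6178723  0.02788471 0.074     ]
```

View pics/d1.png

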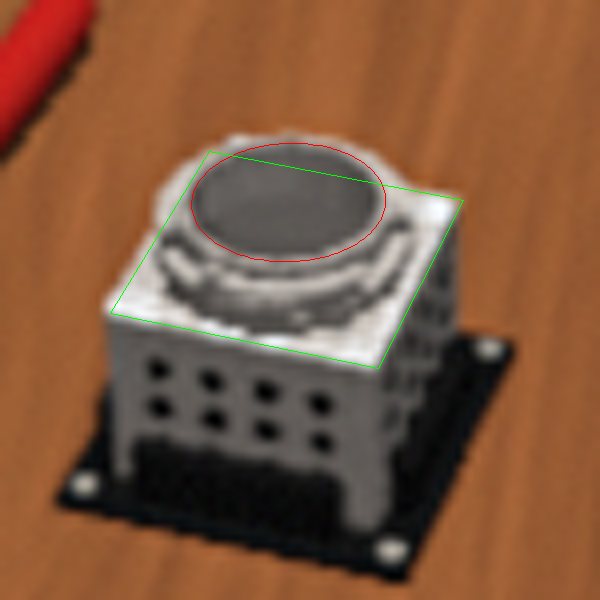

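View pics/d2.png

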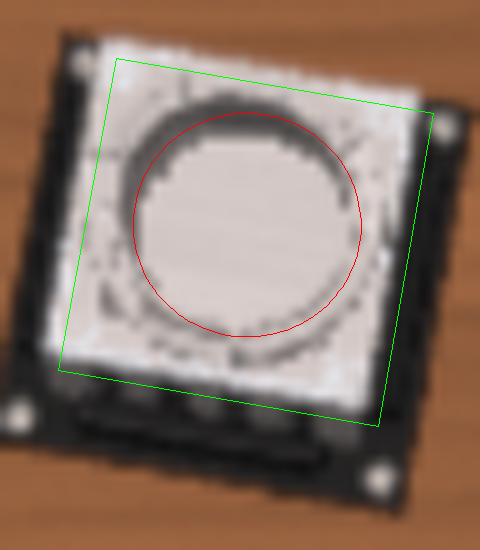

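play_rows:
  series:
    - {"tx": 0.006, "ty": 0.001, "tz": 0, "turn": 0}
    - {"tx": 0, "ty": 0, "tz": -0.015, "turn": 0}
    - {"tx": 0, "ty": 0, "tz": -0.015, "turn": 0}
    - {"tx": 0, "ty": 0, "tz": 0, "turn": 0}
    - {"tx": 0, "ty": 0, "tz": 0, "turn": 0}
    - {"tx": 0, "ty": 0, "tz": 0, "turn": 0}

```text
time_s: 31.55
position: [0.6218, 0.0259, 0.246]
tcp_rot: [[0.694, -0.72, 0.0], [-0.72, -0.694, -0.0], [0.0, -0.0, -1.0]]
force: [0.1, 0.4, -2.3]
opening: 0.112
```

```bash
python3 - <<'E'
from h import *
r=bot.read_state();print(r["position"],r["force"])
s=vision.capture("side")
S=cv2.imread("pics/side0.png")
crop(s,235,190,310,265,"s10.png",8)
E
```

```text
[0.62175738 0.0259223  0.24599682] [ 0.06098166  0.44433593 -2.32866273]
```

View pics/s10.png

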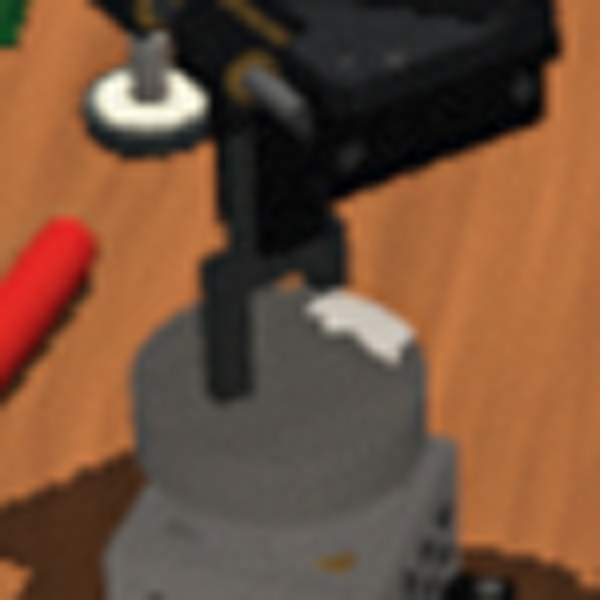

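play_rows:
  series:
    - {"tx": -0.0015, "ty": 0, "tz": -0.004, "turn": 0}
    - {"tx": 0, "ty": 0, "tz": -0.003, "turn": 0}
    - {"tx": 0, "ty": 0, "tz": 0, "turn": 0}
    - {"tx": 0, "ty": 0, "tz": 0, "turn": 0}

```text
time_s: 32.0
position: [0.6204, 0.026, 0.2404]
tcp_rot: [[0.694, -0.72, -0.0], [-0.72, -0.694, 0.0], [-0.0, 0.0, -1.0]]
force: [0.4, -0.7, -1.0]
opening: 0.114
```

play_rows:
  series:
    - {"tx": 0, "ty": 0, "tz": -0.002, "turn": 0}
    - {"tx": 0, "ty": 0, "tz": 0, "turn": 0}
    - {"tx": 0, "ty": 0, "tz": 0, "turn": 0}

```text
time_s: 32.3
position: [0.6205, 0.026, 0.239]
tcp_rot: [[0.694, -0.72, 0.0], [-0.72, -0.694, -0.0], [0.0, -0.0, -1.0]]
force: [0.3, -0.5, -0.7]
opening: 0.114
```

play_rows:
  series:
    - {"tx": 0, "ty": 0, "tz": -0.0015, "turn": 0}
    - {"tx": 0, "ty": 0, "tz": 0, "turn": 0}
    - {"tx": 0, "ty": 0, "tz": 0, "turn": 0}

```text
time_s: 32.6
position: [0.6206, 0.026, 0.2387]
tcp_rot: [[0.694, -0.72, 0.001], [-0.72, -0.694, -0.0], [0.001, -0.001, -1.0]]
force: [-2.2, 0.3, 4.8]
opening: 0.113
```

play_rows:
  series:
    - {"tx": 0, "ty": 0, "tz": -0.0015, "turn": 0}
    - {"tx": 0, "ty": 0, "tz": 0, "turn": 0}
    - {"tx": 0, "ty": 0, "tz": 0, "turn": 0}

```text
time_s: 32.9
position: [0.6207, 0.026, 0.2386]
tcp_rot: [[0.694, -0.72, 0.002], [-0.72, -0.694, -0.0], [0.001, -0.001, -1.0]]
force: [-3.4, 0.2, 11.0]
opening: 0.114
```

play_rows:
  series:
    - {"tx": 0, "ty": 0, "tz": 0.0005, "turn": 0.07}
    - {"tx": 0, "ty": 0, "tz": 0, "turn": 0.1}
    - {"tx": 0, "ty": 0, "tz": 0, "turn": 0.1}
    - {"tx": 0, "ty": 0, "tz": 0, "turn": 0}

```text
time_s: 33.3
position: [0.6214, 0.0261, 0.2386]
tcp_rot: [[0.868, -0.497, 0.004], [-0.497, -0.868, 0.0], [0.003, -0.002, -1.0]]
force: [-0.5, 0.1, 6.9]
opening: 0.11
```

play_rows:
  series:
    - {"tx": 0, "ty": 0, "tz": 0, "turn": 0.1}
    - {"tx": 0, "ty": 0, "tz": 0, "turn": 0.1}
    - {"tx": 0, "ty": 0, "tz": 0, "turn": 0}

```text
time_s: 33.6
position: [0.6215, 0.0261, 0.2386]
tcp_rot: [[0.952, -0.305, 0.004], [-0.305, -0.952, 0.0], [0.004, -0.001, -1.0]]
force: [-0.8, 1.5, 7.9]
opening: 0.113
```

play_rows:
  series:
    - {"tx": 0, "ty": 0, "tz": 0, "turn": 0.1}
    - {"tx": 0, "ty": 0, "tz": 0, "turn": 0.1}
    - {"tx": 0, "ty": 0, "tz": 0, "turn": 0}

```text
time_s: 33.9
position: [0.6213, 0.0262, 0.2386]
tcp_rot: [[0.995, -0.101, 0.003], [-0.101, -0.995, 0.0], [0.003, -0.0, -1.0]]
force: [-0.7, 1.0, 8.4]
opening: 0.111
```

play_rows:
  series:
    - {"tx": 0, "ty": 0, "tz": 0, "turn": 0.1}
    - {"tx": 0, "ty": 0, "tz": 0, "turn": 0.1}
    - {"tx": 0, "ty": 0, "tz": 0, "turn": 0}

```text
time_s: 34.2
position: [0.6203, 0.0261, 0.2366]
tcp_rot: [[0.994, 0.106, -0.0], [0.106, -0.994, -0.0], [-0.0, 0.0, -1.0]]
force: [0.1, -0.1, -1.5]
opening: 0.113
```

play_rows:
  series:
    - {"tx": 0, "ty": 0, "tz": 0, "turn": 0.1}
    - {"tx": 0, "ty": 0, "tz": 0, "turn": 0.1}
    - {"tx": 0, "ty": 0, "tz": 0, "turn": 0}

```text
time_s: 34.5
position: [0.6201, 0.0259, 0.2362]
tcp_rot: [[0.951, 0.309, -0.001], [0.309, -0.951, 0.0], [-0.001, -0.0, -1.0]]
force: [-0.2, -0.3, -2.2]
opening: 0.111
```

play_rows:
  series:
    - {"tx": 0, "ty": 0, "tz": -0.002, "turn": -0.06}
    - {"tx": 0, "ty": 0, "tz": -0.002, "turn": 0}
    - {"tx": 0, "ty": 0, "tz": 0, "turn": 0}
    - {"tx": 0, "ty": 0, "tz": 0, "turn": 0}

```text
time_s: 34.9
position: [0.6204, 0.0259, 0.2334]
tcp_rot: [[0.968, 0.25, -0.0], [0.25, -0.968, -0.0], [-0.0, -0.0, -1.0]]
force: [-0.7, -0.0, -1.1]
opening: 0.114
```

play_rows:
  series:
    - {"tx": 0, "ty": 0, "tz": -0.002, "turn": 0}
    - {"tx": 0, "ty": 0, "tz": 0, "turn": 0}
    - {"tx": 0, "ty": 0, "tz": 0, "turn": 0}

```text
time_s: 35.2
position: [0.6206, 0.0262, 0.2331]
tcp_rot: [[0.968, 0.25, 0.001], [0.25, -0.968, 0.0], [0.001, 0.0, -1.0]]
force: [-1.6, 1.6, 6.1]
opening: 0.116
```

play_rows:
  series:
    - {"tx": 0, "ty": 0, "tz": 0, "turn": -0.1}
    - {"tx": 0, "ty": 0, "tz": -0.0006, "turn": -0.1}
    - {"tx": 0, "ty": 0, "tz": -0.0006, "turn": -0.1}
    - {"tx": 0, "ty": 0, "tz": 0, "turn": 0}

```text
time_s: 35.6
position: [0.6212, 0.0256, 0.2317]
tcp_rot: [[0.998, -0.061, 0.002], [-0.061, -0.998, -0.001], [0.002, 0.001, -1.0]]
force: [0.5, -0.1, 3.5]
opening: 0.111
```

play_rows:
  series:
    - {"tx": 0, "ty": 0, "tz": -0.0006, "turn": -0.1}
    - {"tx": 0, "ty": 0, "tz": -0.0006, "turn": -0.1}
    - {"tx": 0, "ty": 0, "tz": -0.0006, "turn": -0.1}
    - {"tx": 0, "ty": 0, "tz": 0, "turn": 0}

```text
time_s: 36.0
position: [0.621, 0.0258, 0.2302]
tcp_rot: [[0.931, -0.364, 0.002], [-0.364, -0.931, -0.0], [0.002, -0.0, -1.0]]
force: [0.6, 0.7, 4.7]
opening: 0.112
```

play_rows:
  series:
    - {"tx": 0, "ty": 0, "tz": -0.0006, "turn": -0.1}
    - {"tx": 0, "ty": 0, "tz": -0.0006, "turn": -0.1}
    - {"tx": 0, "ty": 0, "tz": -0.0006, "turn": -0.1}
    - {"tx": 0, "ty": 0, "tz": 0, "turn": 0}

```text
time_s: 36.4
position: [0.6214, 0.0256, 0.2288]
tcp_rot: [[0.774, -0.633, 0.003], [-0.633, -0.774, -0.001], [0.003, -0.001, -1.0]]
force: [1.3, -1.2, 4.6]
opening: 0.111
```

play_rows:
  series:
    - {"tx": 0, "ty": 0, "tz": -0.0006, "turn": -0.1}
    - {"tx": 0, "ty": 0, "tz": -0.0006, "turn": -0.1}
    - {"tx": 0, "ty": 0, "tz": -0.0006, "turn": -0.1}
    - {"tx": 0, "ty": 0, "tz": 0, "turn": 0}

```text
time_s: 36.8
position: [0.6209, 0.0258, 0.2272]
tcp_rot: [[0.541, -0.841, 0.001], [-0.841, -0.541, -0.0], [0.001, -0.001, -1.0]]
force: [0.8, -0.8, 4.6]
opening: 0.111
```

```bash
python3 - <<'E'
from h import *
r=bot.read_state();R=r["tcp_rot"];print(r["position"],r["force"],r["moment"],np.degrees(np.arctan2(R[1,0],R[0,0])),r["opening"])
E
```

```text
[0.62086619 0.02581215 0.2272173 ] [ 0.7851579  -0.81770708  4.6240711 ] [-0.37371369  0.0242504   0.01894197] -57.25513736772779 0.11082522327009274
```

Height 73.4 mm; now in smaller turns, watching for the hard stop.

play_rows:
  series:
    - {"tx": 0, "ty": 0, "tz": -0.0006, "turn": -0.08}
    - {"tx": 0, "ty": 0, "tz": 0, "turn": 0}
    - {"tx": 0, "ty": 0, "tz": 0, "turn": 0}

```text
time_s: 37.1
position: [0.6209, 0.0259, 0.2268]
tcp_rot: [[0.469, -0.883, 0.001], [-0.883, -0.469, -0.0], [0.001, -0.001, -1.0]]
force: [2.0, -0.8, 5.2]
opening: 0.112
```

```bash
cat > st.py <<'E'
from h import *
r=bot.read_state();R=r["tcp_rot"];print(r["position"].round(4),r["force"].round(1),r["moment"].round(2),np.degrees(np.arctan2(R[1,0],R[0,0])).round(1),r["opening"].round(3))
E
python3 st.py
```

```text
Traceback (most recent call last):
  File "st.py", line 2, in <module>
    r=bot.read_state();R=r["tcp_rot"];print(r["position"].round(4),r["force"].round(1),r["moment"].round(2),np.degrees(np.arctan2(R[1,0],R[0,0])).round(1),r["opening"].round(3))
                                                                                                                                                           ^^^^^^^^^^^^^^^^^^
AttributeError: 'float' object has no attribute 'round'
```

play_rows:
  series:
    - {"tx": 0, "ty": 0, "tz": -0.0004, "turn": -0.07}
    - {"tx": 0, "ty": 0, "tz": 0, "turn": 0}
    - {"tx": 0, "ty": 0, "tz": 0, "turn": 0}

```text
time_s: 37.4
position: [0.6208, 0.0258, 0.2264]
tcp_rot: [[0.403, -0.915, 0.001], [-0.915, -0.403, -0.0], [0.001, -0.001, -1.0]]
force: [1.0, -2.0, 5.0]
opening: 0.115
```

```bash
python3 st.py
```

```text
Traceback (most recent call last):
  File "st.py", line 2, in <module>
    r=bot.read_state();R=r["tcp_rot"];print(r["position"].round(4),r["force"].round(1),r["moment"].round(2),np.degrees(np.arctan2(R[1,0],R[0,0])).round(1),r["opening"].round(3))
                                                                                                                                                           ^^^^^^^^^^^^^^^^^^
AttributeError: 'float' object has no attribute 'round'
```

```bash
sed -i 's/r\["opening"\].round(3)/round(r["opening"],3)/' st.py; python3 st.py
```

```text
[0.6208 0.0258 0.2264] [ 1. -2.  5.] [-0.45  0.03  0.09] -66.2 0.115
```

play_rows:
  series:
    - {"tx": 0, "ty": 0, "tz": -0.0003, "turn": -0.05}
    - {"tx": 0, "ty": 0, "tz": 0, "turn": 0}
    - {"tx": 0, "ty": 0, "tz": 0, "turn": 0}

```text
time_s: 37.7
position: [0.6208, 0.0256, 0.2262]
tcp_rot: [[0.355, -0.935, 0.001], [-0.935, -0.355, -0.001], [0.001, -0.001, -1.0]]
force: [0.8, -2.3, 5.5]
opening: 0.115
```

```bash
python3 st.py
```

```text
[0.6208 0.0256 0.2262] [ 0.8 -2.3  5.5] [-0.59  0.01  0.07] -69.2 0.115
```

play_rows:
  series:
    - {"tx": 0, "ty": 0, "tz": -0.0003, "turn": -0.05}
    - {"tx": 0, "ty": 0, "tz": 0, "turn": 0}
    - {"tx": 0, "ty": 0, "tz": 0, "turn": 0}

```text
time_s: 38.0
position: [0.6206, 0.0259, 0.226]
tcp_rot: [[0.305, -0.952, 0.0], [-0.952, -0.305, -0.0], [0.001, -0.0, -1.0]]
force: [0.8, -1.0, 4.7]
opening: 0.111
```

```bash
python3 st.py
```

```text
[0.6206 0.0259 0.226 ] [ 0.8 -1.   4.7] [-0.49  0.12  0.08] -72.2 0.111
```

play_rows:
  series:
    - {"tx": 0, "ty": 0, "tz": -0.0002, "turn": -0.05}
    - {"tx": 0, "ty": 0, "tz": 0, "turn": 0}
    - {"tx": 0, "ty": 0, "tz": 0, "turn": 0}

```text
time_s: 38.3
position: [0.6205, 0.0259, 0.2259]
tcp_rot: [[0.256, -0.967, 0.001], [-0.967, -0.256, -0.001], [0.001, -0.0, -1.0]]
force: [1.2, -1.4, 5.7]
opening: 0.112
```

```bash
python3 st.py
```

```text
[0.6205 0.0259 0.2259] [ 1.2 -1.4  5.7] [-0.38  0.13  0.37] -75.2 0.112
```

play_rows:
  series:
    - {"tx": 0, "ty": 0, "tz": 0, "turn": -0.05}
    - {"tx": 0, "ty": 0, "tz": 0, "turn": 0}
    - {"tx": 0, "ty": 0, "tz": 0, "turn": 0}

```text
time_s: 38.6
position: [0.6205, 0.0261, 0.2258]
tcp_rot: [[0.206, -0.978, 0.0], [-0.978, -0.206, -0.0], [0.001, -0.0, -1.0]]
force: [0.0, -0.4, 5.9]
opening: 0.115
```

```bash
python3 st.py
```

```text
[0.6205 0.0261 0.2258] [ 0.  -0.4  5.9] [-0.25  0.04  0.61] -78.1 0.115
```

play_rows:
  series:
    - {"tx": 0, "ty": 0, "tz": 0, "turn": -0.05}
    - {"tx": 0, "ty": 0, "tz": 0, "turn": 0}
    - {"tx": 0, "ty": 0, "tz": 0, "turn": 0}

```text
time_s: 38.9
position: [0.6204, 0.0261, 0.2258]
tcp_rot: [[0.155, -0.988, 0.0], [-0.988, -0.155, -0.001], [0.001, -0.0, -1.0]]
force: [0.7, -0.4, 6.2]
opening: 0.123
```

```bash
python3 st.py
```

```text
[0.6204 0.0261 0.2258] [ 0.7 -0.4  6.2] [-0.26  0.08  0.76] -81.1 0.123
```

play_rows:
  series:
    - {"tx": 0, "ty": 0, "tz": 0, "turn": -0.05}
    - {"tx": 0, "ty": 0, "tz": 0, "turn": 0}
    - {"tx": 0, "ty": 0, "tz": 0, "turn": 0}

```text
time_s: 39.2
position: [0.6202, 0.0261, 0.2258]
tcp_rot: [[0.104, -0.995, -0.0], [-0.995, -0.104, -0.001], [0.001, 0.001, -1.0]]
force: [-0.4, -1.1, 6.5]
opening: 0.133
```

```bash
python3 st.py;python3 - <<'E'
from h import *
s=vision.capture("side")
crop(s,225,180,315,285,"s11.png",6)
E
```

```text
[0.6202 0.0261 0.2258] [-0.4 -1.1  6.5] [-0.29  0.18  0.77] -84.1 0.133
```

View pics/s11.png

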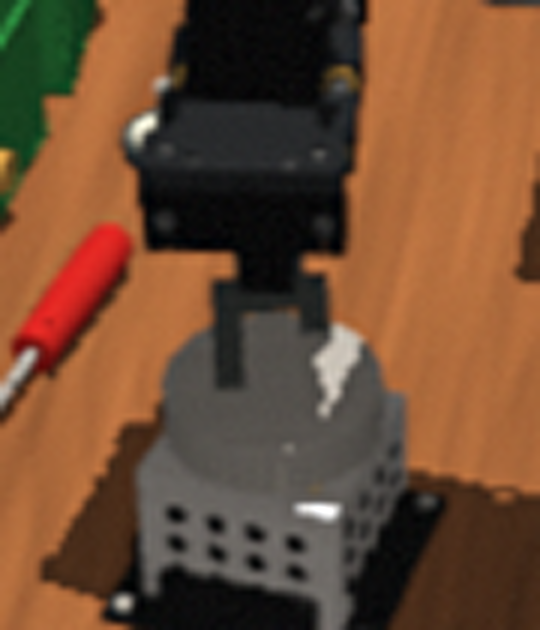

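play_rows:
  series:
    - {"tx": 0, "ty": 0, "tz": 0, "turn": 0.13}
    - {"tx": 0, "ty": 0, "tz": 0, "turn": 0}
    - {"tx": 0, "ty": 0, "tz": 0, "turn": 0}

```text
time_s: 39.55
position: [0.62, 0.026, 0.2257]
tcp_rot: [[0.236, -0.972, -0.001], [-0.972, -0.236, -0.0], [0.0, 0.001, -1.0]]
force: [-0.5, -0.2, 5.8]
opening: 0.112
```

```bash
python3 st.py
```

```text
[0.62   0.026  0.2257] [-0.5 -0.2  5.8] [-0.38  0.32  0.36] -76.4 0.112
```

play_rows:
  series:
    - {"tx": 0, "ty": 0, "tz": 0, "turn": 0}
    - {"tx": 0, "ty": 0, "tz": 0, "turn": 0}
    - {"tx": 0, "ty": 0, "tz": 0, "turn": 0}
  gripper: 0.3

```text
time_s: 39.85
position: [0.6195, 0.0263, 0.2243]
tcp_rot: [[0.231, -0.973, -0.003], [-0.973, -0.231, 0.001], [-0.002, 0.003, -1.0]]
force: [-0.5, -0.2, 0.1]
opening: 0.267
```

```bash
python3 st.py;python3 - <<'E'
from h import *
s=vision.capture("side")
crop(s,225,180,315,285,"s12.png",6)
E
```

```text
[0.6195 0.0263 0.2243] [-0.5 -0.2  0.1] [-0.09  0.13  0.  ] -76.6 0.267
```

View pics/s12.png

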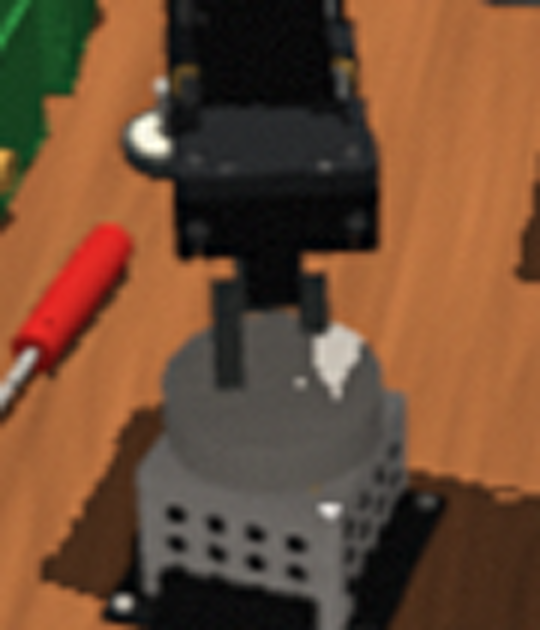

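play_rows:
  series:
    - {"tx": 0, "ty": 0, "tz": -0.0045, "turn": 0.015}
    - {"tx": 0, "ty": 0, "tz": 0, "turn": 0}
    - {"tx": 0, "ty": 0, "tz": 0, "turn": 0}

```text
time_s: 40.2
position: [0.6202, 0.026, 0.2214]
tcp_rot: [[0.246, -0.969, -0.001], [-0.969, -0.246, 0.0], [-0.0, 0.001, -1.0]]
force: [-0.8, -0.2, 0.4]
opening: 0.296
```

play_rows:
  series:
    - {"tx": 0, "ty": 0, "tz": 0, "turn": 0}
    - {"tx": 0, "ty": 0, "tz": 0, "turn": 0}
    - {"tx": 0, "ty": 0, "tz": 0, "turn": 0}
    - {"tx": 0, "ty": 0, "tz": 0, "turn": 0}
    - {"tx": 0, "ty": 0, "tz": 0, "turn": 0}
  gripper: 0.0

```text
time_s: 40.7
position: [0.6204, 0.0261, 0.2218]
tcp_rot: [[0.246, -0.969, 0.0], [-0.969, -0.246, -0.0], [0.0, -0.0, -1.0]]
force: [0.6, 0.1, 0.9]
opening: 0.112
```

```bash
python3 st.py;python3 - <<'E'
from h import *
S=cv2.imread("pics/side0.png");T=cv2.imread("pics/top0.png")
cv2.imwrite("pics/r1.png",cv2.resize(T[225:275,385:535],None,fx=5.3,fy=5.3,interpolation=cv2.INTER_CUBIC))
cv2.imwrite("pics/r2.png",cv2.resize(S[120:190,290:365],None,fx=8,fy=8,interpolation=cv2.INTER_CUBIC))
E
```

```text
[0.6204 0.0261 0.2218] [0.6 0.1 0.9] [0.01 0.14 0.28] -75.7 0.112
```

View pics/r1.png

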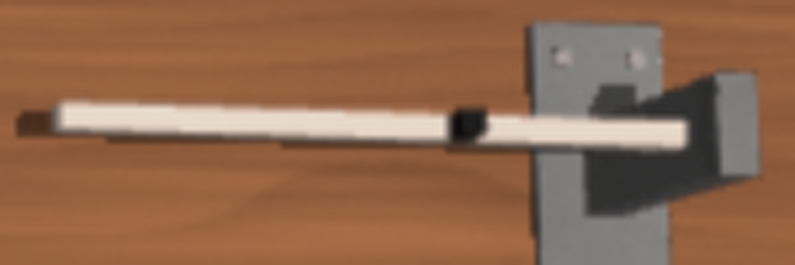

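View pics/r2.png

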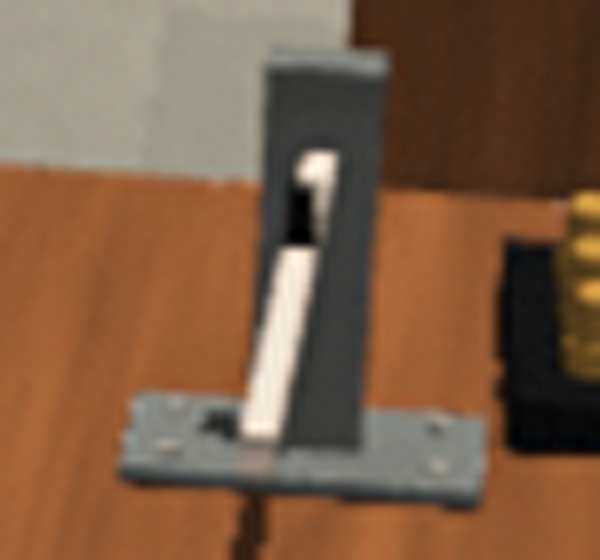

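```bash
python3 - <<'E'
from h import *
s=vision.capture("side");t=vision.capture("top")
f=at_z(t,(395.35,246.5),.1867);st=at_z(t,(469.5,248.4),.165)
print("top",f,st,np.hypot(*(f-st)[:2]))
U=lambda x,y:((x+.5)/8-.5+290,(y+.5)/8-.5+120)
# side: near end top-face: center of lower end, top face edge ~ (264,432); stop base ~ (300,245)
f2=at_z(s,U(263,432),.1867);s2=at_z(s,U(299,245),.165)
print("side",f2,s2,np.hypot(*(f2-s2)[:2]))
d=f-st;print(np.degrees(np.arctan2(d[1],d[0])));d=f2-s2;print(np.degrees(np.arctan2(d[1],d[0])))
a=np.linspace(0,2*np.pi,9)
def draw(p,pic,x,y,th,win,k,name):
    u0,v0,u1,v1=win
    c=cv2.resize(pic[v0:v1,u0:u1],None,fx=k,fy=k,interpolation=cv2.INTER_CUBIC)
    R=np.array([[np.cos(th),-np.sin(th)],[np.sin(th),np.cos(th)]])
    m=np.tan(np.radians(6.5))
    def pl(P,col):
        q=np.array([proj(p,tuple(R@np.array(v[:2])+[x,y])+(v[2],)) for v in P]);q=((q-[u0,v0]+.5)*k-.5).round().astype(int);cv2.polylines(c,[q.reshape(-1,1,2)],True,col,1)
    Z=lambda yy:.181+m*yy
    pl([(e*.006,yy,Z(yy)) for e,yy in((-1,.05),(1,.05),(1,-.27),(-1,-.27))],(0,255,0))
    pl([(-.006,.05,Z(.05)),(.006,.05,Z(.05)),(.006,.05,Z(.05)-.016),(-.006,.05,Z(.05)-.016)],(255,0,0))
    pl([(-.006,-.14,Z(-.14)),(.006,-.14,Z(-.14)),(.006,-.14,Z(-.14)+.024),(-.006,-.14,Z(-.14)+.024)],(0,0,255))
    cv2.imwrite("pics/"+name,c)
import sys
F=((f+f2)/2)[:2];Sx=((st+s2)/2)[:2];D=F-Sx;yaw=np.arctan2(D[1],D[0])-np.pi/2
o=F-.05*D/np.linalg.norm(D);print("origin",o,"yaw",np.degrees(yaw))
draw(t,cv2.imread("pics/top0.png"),*o,yaw,(385,225,535,275),5.3,"r3.png")
draw(s,cv2.imread("pics/side0.png"),*o,yaw,(290,120,365,190),8,"r4.png")
E
```

```text
top [ 0.51338122 -0.19047753  0.1867    ] [ 0.51416979 -0.38236893  0.165     ] 0.19189302065494737
side [ 0.50899002 -0.19821927  0.1867    ] [ 0.51064146 -0.39087345  0.165     ] 0.19266125971273035
90.23545263409774
90.49112809639368
origin [ 0.51150287 -0.24434739] yaw 0.36354575208212775
```

View pics/r3.png

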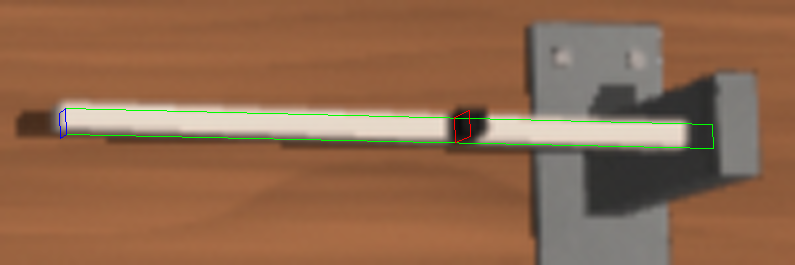

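View pics/r4.png

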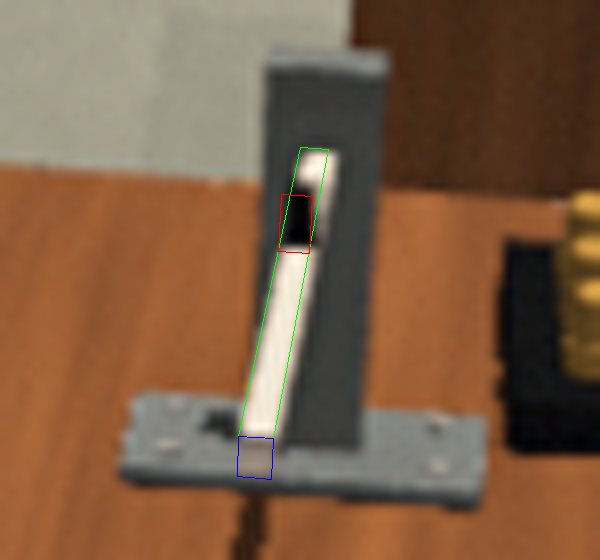

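play_rows:
  series:
    - {"tx": 0, "ty": 0, "tz": 0.008, "turn": 0}
    - {"tx": 0, "ty": 0, "tz": 0.015, "turn": 0}
    - {"tx": 0, "ty": 0, "tz": 0.02, "turn": 0}
    - {"tx": 0, "ty": 0, "tz": 0.024, "turn": 0}
    - {"tx": 0, "ty": 0, "tz": 0, "turn": 0}
    - {"tx": 0, "ty": 0, "tz": 0, "turn": 0}

```text
time_s: 41.4
position: [0.6201, 0.026, 0.2755]
tcp_rot: [[0.245, -0.97, -0.0], [-0.97, -0.245, 0.0], [-0.0, 0.0, -1.0]]
force: [-0.7, -0.2, -6.8]
opening: 0.112
```

```bash
python3 st.py;python3 - <<'E'
from h import *
s=vision.capture("side")
crop(s,225,160,315,285,"s13.png",5)
E
```

```text
[0.6201 0.026  0.2755] [-0.7 -0.2 -6.8] [-0.12  0.3  -0.02] -75.8 0.112
```

View pics/s13.png

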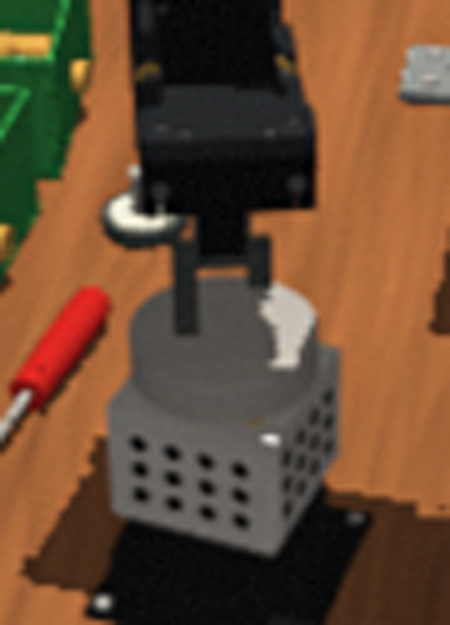

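play_rows:
  series:
    - {"tx": -0.008, "ty": -0.01, "tz": 0.001, "turn": -0.02}
    - {"tx": -0.018, "ty": -0.02, "tz": 0, "turn": -0.035}
    - {"tx": -0.022, "ty": -0.025, "tz": 0, "turn": -0.04}
    - {"tx": -0.022, "ty": -0.025, "tz": 0, "turn": -0.04}
    - {"tx": -0.022, "ty": -0.025, "tz": 0, "turn": -0.04}
    - {"tx": -0.022, "ty": -0.025, "tz": 0, "turn": -0.035}
    - {"tx": -0.015, "ty": -0.018, "tz": 0, "turn": -0.022}
    - {"tx": -0.0065, "ty": -0.01, "tz": 0, "turn": 0}
    - {"tx": 0, "ty": 0, "tz": 0, "turn": 0}
    - {"tx": 0, "ty": 0, "tz": 0, "turn": 0}

```text
time_s: 42.45
position: [0.5124, -0.1003, 0.2761]
tcp_rot: [[0.004, -1.0, 0.001], [-1.0, -0.004, 0.001], [-0.001, -0.001, -1.0]]
force: [0.7, -0.3, -7.5]
opening: 0.109
```

```bash
python3 st.py;python3 - <<'E'
from h import *
s=vision.capture("side");t=vision.capture("top")
crop(s,240,110,400,270,"s14.png",3.7);crop(t,310,190,500,310,"t14.png",4)
E
```

```text
[ 0.5124 -0.1003  0.2761] [ 0.7 -0.3 -7.5] [-0.08  0.15 -0.04] -89.7 0.109
```

View pics/s14.png

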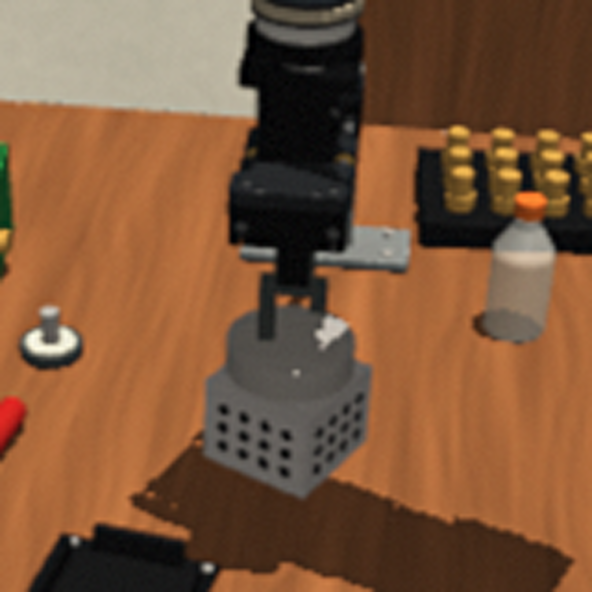

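View pics/t14.png

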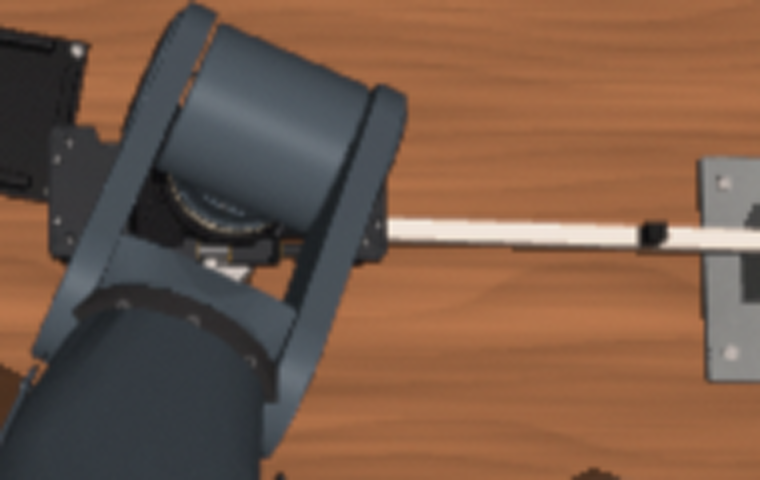

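play_rows:
  series:
    - {"tx": 0, "ty": -0.01, "tz": 0.001, "turn": 0}
    - {"tx": 0, "ty": -0.025, "tz": 0, "turn": 0}
    - {"tx": 0, "ty": -0.03, "tz": 0, "turn": 0}
    - {"tx": 0, "ty": -0.018, "tz": 0, "turn": 0}
    - {"tx": 0, "ty": 0, "tz": 0, "turn": 0}
    - {"tx": 0, "ty": 0, "tz": 0, "turn": 0}
    - {"tx": 0, "ty": 0, "tz": 0, "turn": 0}

```text
time_s: 43.25
position: [0.5116, -0.1657, 0.2767]
tcp_rot: [[0.006, -1.0, -0.001], [-1.0, -0.006, 0.002], [-0.002, 0.001, -1.0]]
force: [-0.8, 0.2, -6.8]
opening: 0.112
```

```bash
python3 st.py;python3 - <<'E'
from h import *
s=vision.capture("side");t=vision.capture("top")
crop(s,280,130,370,220,"s15.png",6.6);crop(t,360,200,460,300,"t15.png",6)
E
```

```text
[ 0.5116 -0.1657  0.2767] [-0.8  0.2 -6.8] [-0.01  0.21 -0.04] -89.7 0.112
```

View pics/s15.png

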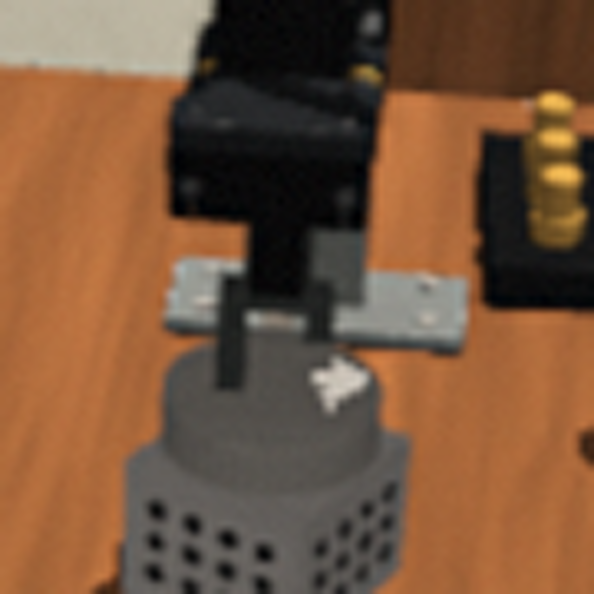

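play_rows:
  series:
    - {"tx": 0.0005, "ty": -0.01, "tz": 0, "turn": 0}
    - {"tx": 0, "ty": -0.018, "tz": 0, "turn": 0}
    - {"tx": 0, "ty": -0.018, "tz": 0, "turn": 0}
    - {"tx": 0, "ty": -0.01, "tz": 0, "turn": 0}
    - {"tx": 0, "ty": 0, "tz": 0, "turn": 0}

```text
time_s: 43.85
position: [0.5127, -0.2139, 0.2771]
tcp_rot: [[0.003, -1.0, 0.001], [-1.0, -0.003, -0.001], [0.001, -0.001, -1.0]]
force: [0.4, 0.1, -7.2]
opening: 0.108
```

play_rows:
  series:
    - {"tx": 0, "ty": -0.014, "tz": 0, "turn": 0}
    - {"tx": 0, "ty": -0.018, "tz": 0, "turn": 0}
    - {"tx": 0, "ty": -0.008, "tz": 0, "turn": 0}
    - {"tx": 0, "ty": 0, "tz": 0, "turn": 0}
    - {"tx": 0, "ty": 0, "tz": 0, "turn": 0}

```text
time_s: 44.35
position: [0.5122, -0.2436, 0.2768]
tcp_rot: [[0.005, -1.0, -0.0], [-1.0, -0.005, 0.001], [-0.001, 0.0, -1.0]]
force: [0.6, 0.3, -7.4]
opening: 0.114
```

```bash
python3 st.py;python3 - <<'E'
from h import *
s=vision.capture("side");t=vision.capture("top")
crop(s,280,110,370,200,"s16.png",6.6);crop(t,360,200,460,300,"t16.png",6)
E
```

```text
[ 0.5122 -0.2436  0.2768] [ 0.6  0.3 -7.4] [-0.04  0.12  0.05] -89.7 0.114
```

View pics/s16.png

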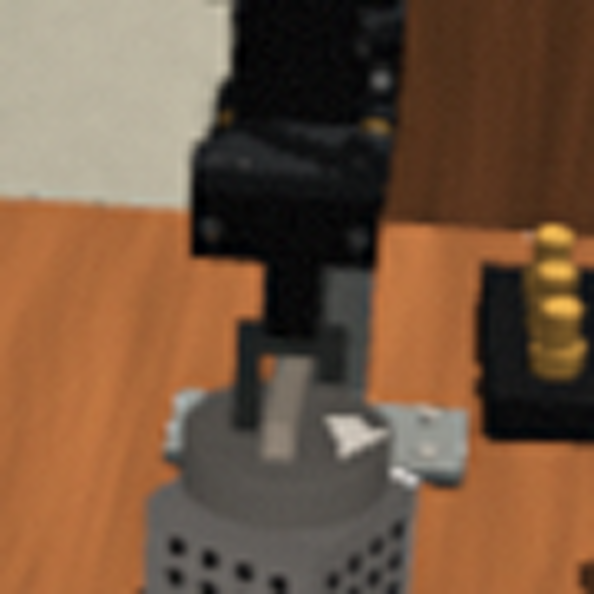

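View pics/t16.png

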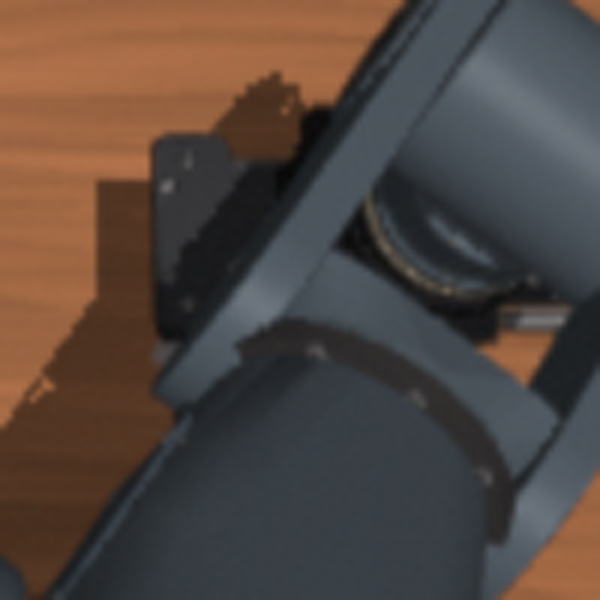

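play_rows:
  series:
    - {"tx": 0, "ty": 0, "tz": -0.006, "turn": 0}
    - {"tx": 0, "ty": 0, "tz": -0.006, "turn": 0}
    - {"tx": 0, "ty": 0, "tz": -0.003, "turn": 0}
    - {"tx": 0, "ty": 0, "tz": 0, "turn": 0}
    - {"tx": 0, "ty": 0, "tz": 0, "turn": 0}

```text
time_s: 44.95
position: [0.5125, -0.2435, 0.2648]
tcp_rot: [[0.005, -1.0, -0.0], [-1.0, -0.005, 0.0], [-0.0, 0.0, -1.0]]
force: [-0.9, -0.6, -7.1]
opening: 0.111
```

play_rows:
  series:
    - {"tx": 0, "ty": 0, "tz": -0.0015, "turn": 0}
    - {"tx": 0, "ty": 0, "tz": 0, "turn": 0}
    - {"tx": 0, "ty": 0, "tz": 0, "turn": 0}

```text
time_s: 45.25
position: [0.5124, -0.2436, 0.2638]
tcp_rot: [[0.005, -1.0, 0.0], [-1.0, -0.005, -0.0], [0.0, -0.0, -1.0]]
force: [-0.3, -0.5, -6.2]
opening: 0.112
```

play_rows:
  series:
    - {"tx": 0, "ty": 0, "tz": -0.001, "turn": 0}
    - {"tx": 0, "ty": 0, "tz": 0, "turn": 0}
    - {"tx": 0, "ty": 0, "tz": 0, "turn": 0}

```text
time_s: 45.55
position: [0.5127, -0.2438, 0.2633]
tcp_rot: [[0.005, -1.0, 0.001], [-1.0, -0.005, -0.001], [0.001, -0.001, -1.0]]
force: [0.1, -0.5, -4.9]
opening: 0.113
```

play_rows:
  series:
    - {"tx": 0, "ty": 0, "tz": -0.001, "turn": 0}
    - {"tx": 0, "ty": 0, "tz": 0, "turn": 0}
    - {"tx": 0, "ty": 0, "tz": 0, "turn": 0}

```text
time_s: 45.85
position: [0.5131, -0.2443, 0.2631]
tcp_rot: [[0.005, -1.0, 0.002], [-1.0, -0.005, -0.002], [0.002, -0.002, -1.0]]
force: [0.9, -1.5, 0.6]
opening: 0.112
```

play_rows:
  series:
    - {"tx": 0, "ty": 0, "tz": 0, "turn": 0}
    - {"tx": 0, "ty": 0, "tz": 0, "turn": 0}
    - {"tx": 0, "ty": 0, "tz": 0.01, "turn": 0}
    - {"tx": 0, "ty": 0, "tz": 0.03, "turn": 0}
    - {"tx": 0, "ty": 0, "tz": 0.045, "turn": 0}
    - {"tx": 0, "ty": 0, "tz": 0.045, "turn": 0}
    - {"tx": 0, "ty": 0, "tz": 0.04, "turn": 0}
    - {"tx": 0, "ty": 0, "tz": 0, "turn": 0}
  gripper: 0.6

```text
time_s: 46.65
position: [0.5142, -0.2446, 0.4042]
tcp_rot: [[0.005, -1.0, 0.01], [-1.0, -0.005, -0.007], [0.007, -0.01, -1.0]]
force: [-0.5, 0.1, 0.6]
opening: 0.592
```

```bash
python3 st.py;python3 - <<'E'
from h import *
s=vision.capture("side");t=vision.capture("top")
crop(s,280,100,370,200,"s17.png",6);crop(t,360,180,540,300,"t17.png",4)
E
```

```text
[ 0.5142 -0.2446  0.4042] [-0.5  0.1  0.6] [-0.11  0.16 -0.02] -89.7 0.592
```

View pics/s17.png

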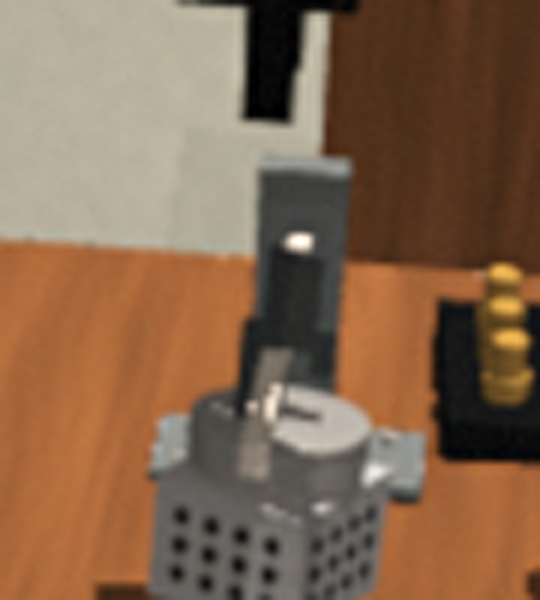

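View pics/t17.png

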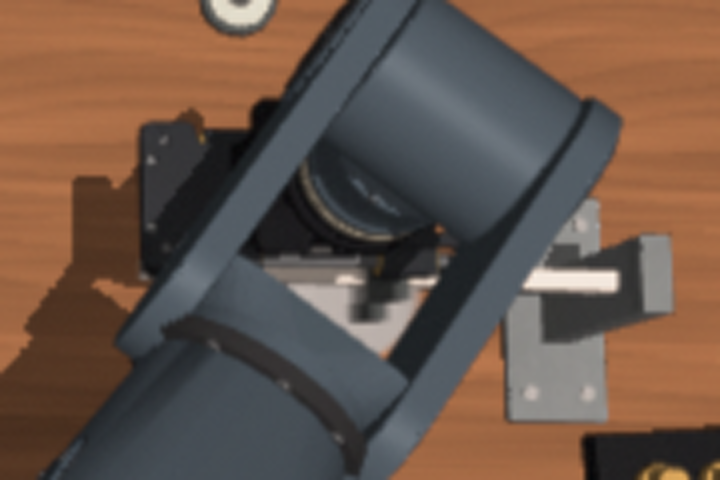

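play_rows:
  series:
    - {"tx": 0, "ty": 0.04, "tz": 0, "turn": 0}
    - {"tx": 0, "ty": 0.04, "tz": 0, "turn": 0}
    - {"tx": 0, "ty": 0.04, "tz": 0, "turn": 0}
    - {"tx": 0, "ty": 0.04, "tz": 0, "turn": 0}
    - {"tx": 0, "ty": 0.04, "tz": 0, "turn": 0}
    - {"tx": 0, "ty": 0.04, "tz": 0, "turn": 0}
    - {"tx": 0, "ty": 0.04, "tz": 0, "turn": 0}
    - {"tx": 0, "ty": 0.04, "tz": 0, "turn": 0}
    - {"tx": 0, "ty": 0.04, "tz": 0, "turn": 0}
    - {"tx": 0, "ty": 0, "tz": 0, "turn": 0}

```text
time_s: 47.75
position: [0.5109, 0.0478, 0.3964]
tcp_rot: [[0.01, -1.0, -0.004], [-1.0, -0.01, 0.002], [-0.002, 0.004, -1.0]]
force: [0.5, -0.2, 0.2]
opening: 0.599
```

play_rows:
  series:
    - {"tx": 0, "ty": 0, "tz": 0, "turn": 0}
    - {"tx": 0, "ty": 0, "tz": 0, "turn": 0}
    - {"tx": 0, "ty": 0, "tz": 0, "turn": 0}
    - {"tx": 0, "ty": 0, "tz": 0, "turn": 0}
    - {"tx": 0, "ty": 0, "tz": 0, "turn": 0}
    - {"tx": 0, "ty": 0, "tz": 0, "turn": 0}
    - {"tx": 0, "ty": 0, "tz": 0, "turn": 0}
    - {"tx": 0, "ty": 0, "tz": 0, "turn": 0}

```text
time_s: 48.55
position: [0.5124, 0.0443, 0.3982]
tcp_rot: [[0.005, -1.0, 0.0], [-1.0, -0.005, -0.0], [0.0, -0.0, -1.0]]
force: [0.2, -0.7, 0.0]
opening: 0.603
```

```bash
python3 st.py;python3 - <<'E'
from h import *
s=vision.capture("side");t=vision.capture("top")
cv2.imwrite("pics/s18.png",s["pixels"]);cv2.imwrite("pics/t18.png",t["pixels"])
crop(s,280,100,370,200,"s18c.png",6);crop(t,360,180,540,300,"t18c.png",4)
E
```

```text
[0.5124 0.0443 0.3982] [ 0.2 -0.7  0. ] [-0.09  0.17 -0.01] -89.7 0.603
```

View pics/s18c.png

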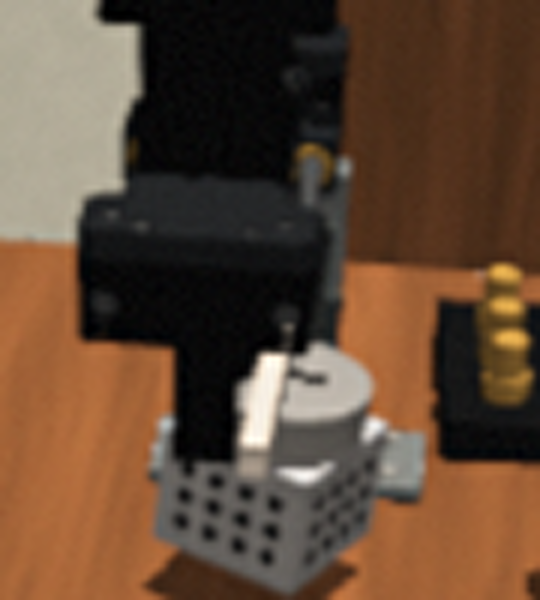

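View pics/t18c.png

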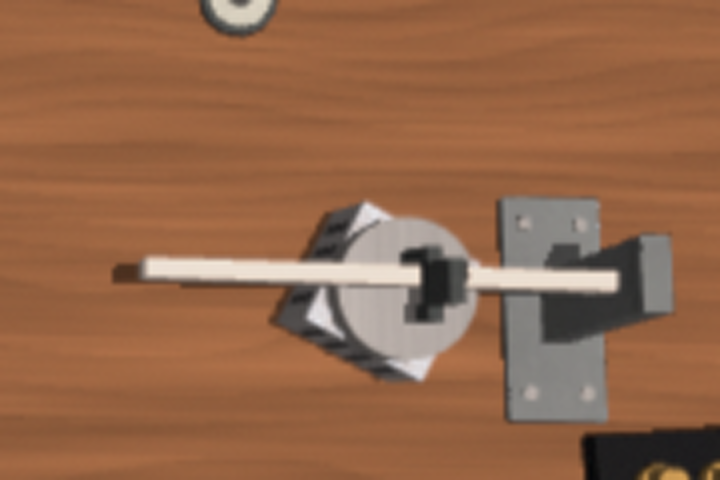

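play_rows:
  series:
    - {"tx": 0, "ty": 0.05, "tz": 0, "turn": 0}
    - {"tx": 0, "ty": 0.05, "tz": 0, "turn": 0}
    - {"tx": 0, "ty": 0.05, "tz": 0, "turn": 0}
    - {"tx": 0, "ty": 0.05, "tz": 0, "turn": 0}
    - {"tx": 0, "ty": 0.05, "tz": 0, "turn": 0}
    - {"tx": 0, "ty": 0, "tz": 0, "turn": 0}
    - {"tx": 0, "ty": 0, "tz": 0, "turn": 0}
    - {"tx": 0, "ty": 0, "tz": 0, "turn": 0}
    - {"tx": 0, "ty": 0, "tz": 0, "turn": 0}
    - {"tx": 0, "ty": 0, "tz": 0, "turn": 0}

```text
time_s: 49.65
position: [0.5127, 0.2432, 0.3983]
tcp_rot: [[0.003, -1.0, 0.0], [-1.0, -0.003, -0.0], [0.0, -0.0, -1.0]]
force: [0.2, -0.1, -0.8]
opening: 0.6
```

```bash
python3 st.py;python3 - <<'E'
from h import *
s=vision.capture("side");t=vision.capture("top")
cv2.imwrite("pics/s19.png",s["pixels"]);cv2.imwrite("pics/t19.png",t["pixels"])
crop(t,420,215,500,285,"t19c.png",8)
T=cv2.imread("pics/t18.png");print(np.abs(T[200:290,400:500].astype(int)-t["pixels"][200:290,400:500]).max())
# predicted px for lid parts if at stop: hook point at y=-.244-.135, z=.1655+.0
for nm,z,dx in (("tab top",.1655+.05,0),("arm stem end",.1655+.012,.024),("tip end",.1655+.012,-.024)):
  for dy in(.005,-.005): print(nm,proj(t,(.512+dx,-.379+dy,z)).round(1),((proj(t,(.512+dx,-.379+dy,z))-[420,215]+.5)*8).round())
E
```

```text
[0.5127 0.2432 0.3983] [ 0.2 -0.1 -0.8] [-0.09  0.14 -0.  ] -89.8 0.6
167
tab top [472.4 246.4] [423. 255.]
tab top [476.4 246.5] [456. 256.]
arm stem end [467.4 239.1] [383. 197.]
arm stem end [471.4 239.1] [415. 197.]
tip end [468. 258.] [388. 348.]
tip end [472.  258.1] [420. 349.]
```

View pics/t19c.png

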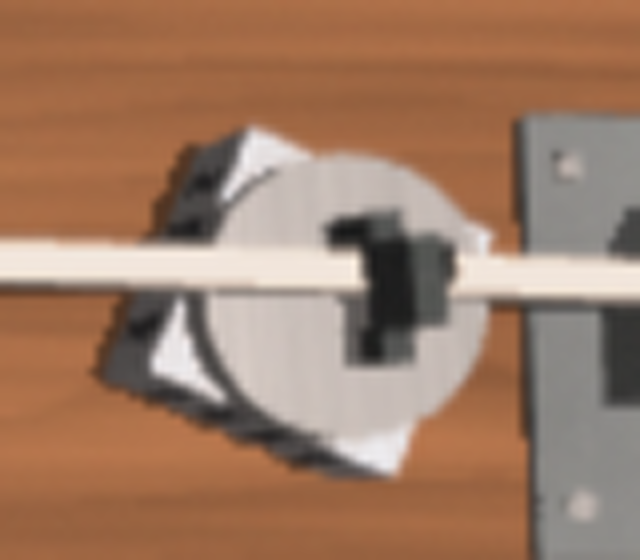

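View pics/s19.png

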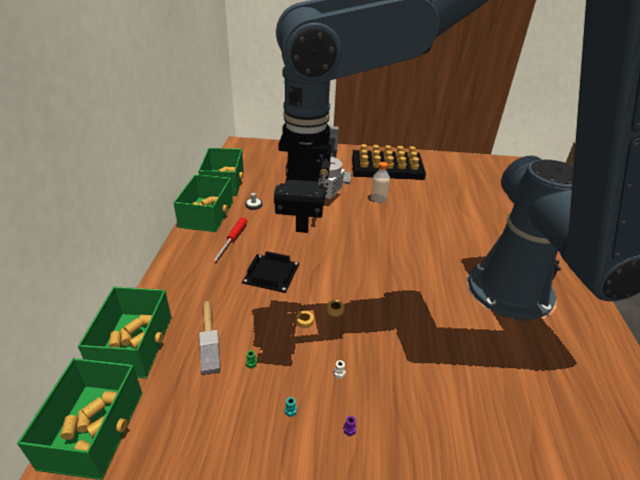

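View pics/t19.png

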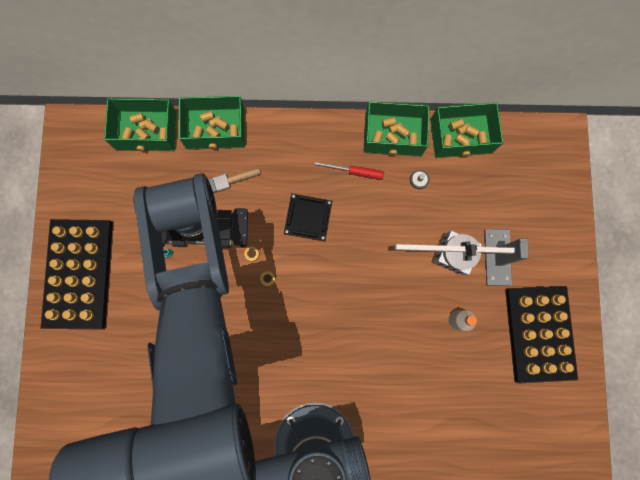

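play_rows:
  series:
    - {"tx": -0.03, "ty": 0.04, "tz": 0, "turn": 0}
    - {"tx": -0.03, "ty": 0.04, "tz": 0, "turn": 0}
    - {"tx": -0.03, "ty": 0.04, "tz": 0, "turn": 0}
    - {"tx": -0.03, "ty": 0.04, "tz": 0, "turn": 0}
    - {"tx": -0.03, "ty": 0.04, "tz": 0, "turn": 0}
    - {"tx": -0.03, "ty": 0.04, "tz": 0, "turn": 0}
    - {"tx": -0.03, "ty": 0.04, "tz": 0, "turn": 0}
    - {"tx": -0.03, "ty": 0.04, "tz": 0, "turn": 0}
    - {"tx": 0, "ty": 0, "tz": 0, "turn": 0}
    - {"tx": 0, "ty": 0, "tz": 0, "turn": 0}

```text
time_s: 50.75
position: [0.3201, 0.5005, 0.3981]
tcp_rot: [[0.007, -1.0, 0.0], [-1.0, -0.007, -0.001], [0.001, -0.0, -1.0]]
force: [0.5, 0.0, 0.1]
opening: 0.601
```

play_rows:
  series:
    - {"tx": 0, "ty": 0, "tz": 0, "turn": 0}
    - {"tx": 0, "ty": 0, "tz": 0, "turn": 0}
    - {"tx": 0, "ty": 0, "tz": 0, "turn": 0}
    - {"tx": 0, "ty": 0, "tz": 0, "turn": 0}
    - {"tx": 0, "ty": 0, "tz": 0, "turn": 0}
    - {"tx": 0, "ty": 0, "tz": 0, "turn": 0}
    - {"tx": 0, "ty": 0, "tz": 0, "turn": 0}
    - {"tx": 0, "ty": 0, "tz": 0, "turn": 0}
    - {"tx": 0, "ty": 0, "tz": 0, "turn": 0}
    - {"tx": 0, "ty": 0, "tz": 0, "turn": 0}

```text
time_s: 51.75
position: [0.3204, 0.5005, 0.3982]
tcp_rot: [[0.005, -1.0, 0.0], [-1.0, -0.005, 0.0], [-0.0, -0.0, -1.0]]
force: [-0.5, -0.2, 0.2]
opening: 0.598
```

```bash
python3 st.py;python3 - <<'E'
from h import *
pr=None
for i in range(12):
    t=vision.capture("top");c=t["pixels"][200:290,400:500].astype(int)
    if pr is not None: print(np.abs(c-pr).mean().round(2),end=" ")
    pr=c
s=vision.capture("side")
cv2.imwrite("pics/s20.png",s["pixels"])
crop(t,420,215,500,285,"t20c.png",8);crop(s,290,110,370,210,"s20c.png",6)
E
```

```text
[0.3204 0.5005 0.3982] [-0.5 -0.2  0.2] [-0.08  0.16 -0.05] -89.7 0.598
0.6 0.65 0.65 0.61 0.63 0.62 0.63 0.59 0.61 0.57 0.6
```

View pics/t20c.png

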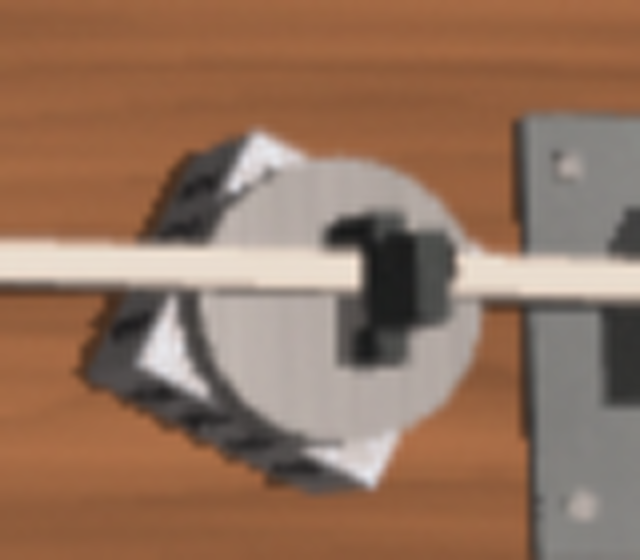

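View pics/s20c.png

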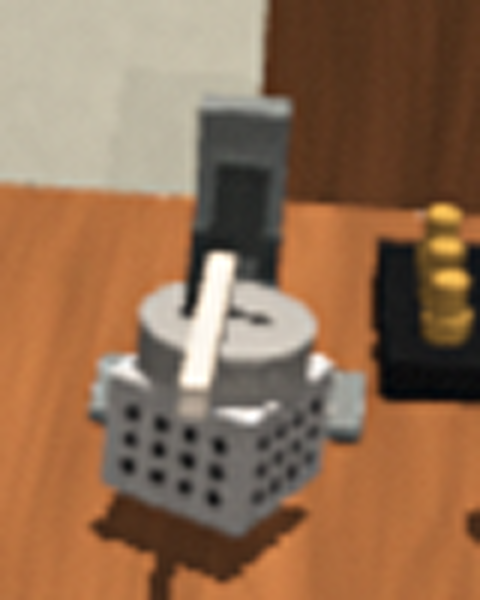

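```bash
python3 - <<'E'
from h import *
from scipy.ndimage import map_coordinates
t=vision.capture("top");s=vision.capture("side")
T0=cv2.imread("pics/top0.png");S0=cv2.imread("pics/side0.png")
def rail(p,off):
    # world points along bar top, calibrated per camera
    out=[]
    for y in D:
        yy=y; out.append(proj(p,(off[0]-0.0063*yy,off[1]+yy,.181+np.tan(np.radians(6.5))*yy)))
    return np.array(out)
D=np.arange(-.16,-.08,.001)
for nm,p,i0,off in(("top",t,T0,(.5136,-.2405)),("side",s,S0,(.5093,-.2482))):
    uv=rail(p,off)
    for lab,im in(("before",i0),("now",p["pixels"])):
        g=im.max(2).astype(float);v=map_coordinates(g,[uv[:,1],uv[:,0]],order=1)
        hi=np.median(v[-15:]);lo=v.min();th=(hi+lo)/2
        k=np.nonzero(v>th)[0]
        # highest index below th
        b=np.nonzero(v<th)[0].max();yv=D[b]+(th-v[b])/(v[b+1]-v[b])*.001
        print(nm,lab,"edge y_body=",round(yv*1000,1),"mm",hi,lo, v[::6].astype(int))
E
```

```text
top before edge y_body= -141.0 mm 229.39836658477265 13.769260818699014 [122  31  21  87 227 229 229 229 229 229 229 229 229 230]
top now edge y_body= -129.5 mm 233.0 30.0 [129  78  59  30  30 111 232 232 232 232 232 232 233 233]
side before edge y_body= -141.4 mm 241.2535809756273 2.543936701736741 [  6   5  35 111 227 243 248 244 243 242 240 240 241 241]
side now edge y_body= -131.0 mm 253.34456881919573 30.80869946222915 [ 39  36  32  38  54 160 233 253 255 254 254 253 253 253]
```

```bash
python3 - <<'E'
from h import *
print(bot.hand_in(), bot.read_state()["time_s"])
E
```

```text
the job is handed in; nothing more can be done
the job is handed in; nothing more can be done
```

The job is done and handed in. All five loose brass fittings are in the wash pot. The lid is screwed home, and the closed pot hangs on the rail against the stop.

- **Fittings:** I saw all five in the pot before closing it. The plugs, the coloured look-alikes and the other bench items look unmoved in the last pictures.
- **Lid:** It first sat about 85 mm above the pot's underside, on the flat top of the thread. Turning it back about 60 degrees dropped it to about 79 mm. Screwing forward about 1.55 rad brought it to about 72 mm, where it stopped sinking and the turning torque rose. The pot then lifted by the lid at about 7 N.
- **Rail:** The pot was released at the loading point and slid down by itself. It swung for a moment after reaching the bottom, then stood still.
- **Stop check:** The hook's uphill edge measured 11.5 mm (top camera) and 10.4 mm (side camera) from the stop face, against 10 mm if touching. The 1 mm or so of disagreement is within the measuring error, but the stop itself is hidden behind the hook, so contact was not seen directly.
- **Camera disagreement:** The two cameras disagreed by 4 to 8 mm on absolute positions, so I used their average. The grasps and fits agreed with it.

My last reading before hand-in was about 52 s. The arm was well clear of everything, and no grip slip or knocked fitting showed up.

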